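# Set up the try-on corner of an optician's bench

### The arm

A 6-joint arm with a two-finger parallel gripper is mounted at the origin on the work surface. World frame = base frame: x ahead of the robot, y to its left, z up, the work surface at z = 0. Lengths are in mm, angles in rad, forces in N, time in s.
With the tool pointing down it reaches from about 375 to 925 mm from the base axis. Payload 5.7 kg.
Tool frame: the origin (TCP) lies midway between the tips of the shut fingers; the grasp point (between the pads) lies 19 mm behind it (pinch_z is the distance from the TCP to the grasp point, in mm); z points along the fingers, y is the line along which they close (so a half turn about z gives the same grasp; the last joint's range is limited). The gripper opens to 85 mm and grips with 20 to 120 N. Pads are 22 mm wide; open, the fingers measure 114 mm over their backs; the gripper's body (76 mm by 85 mm) begins 54 mm behind the grasp point. The pads swing forward as they close: fully open they stand 13 mm farther back than shut.
Start: joints at [-1.307, 0.359, 1.51, -0, 1.272, -0.115], TCP at [221.865, -557.436, 198.767] pointing down, gripper open.
Joint ranges: [-2.97, 2.97], [-1.01, 2.36], [0.21, 2.38], [-0.96, 4.11], [0.2, 2.71], [-2.98, 2.98]. Speed limits (rad/s): [2.39, 2.39, 3.14, 3.14, 3.14, 3.14].

### API

Orientations are given as a unit quaternion [x, y, z, w].
In Python, from workcell import * gives the robot as it stands. The module is installed in compiled form; this text tells all that it offers.
- The arm moves only by the tool jog_arm, never from a script. Its argument "motion" is a list of rows, each a list of 3 entries, a list of its own where there are three numbers: the turn, a rotation vector about the tool's x, y, z in rad, then the shift along the tool's x, y, z in cm, then the closure, from 0 (fully open) to 1 (shut). A call has 1 to 10 rows; each row shifts and turns the commanded pose from where the row before left it, along the tool's axes as they then stand; what a row does not reach is not made up. A row lasts 1/12 s, in which the tool goes at most 41.7 mm and 7.16 degrees, less where a joint would pass 70% of its speed; a pose out of reach is approached as far as the arm can. A call with a gripper value outside its range is refused whole. The fingers move at their own pace and stop on an object; "newtons" is the grip in N (left out, the last holds). Time passes only in rows, so rows that do not move let the fingers close. It gives the time, the measured TCP pose, the force, the opening and the grip force at its end, in the units of the state.
- read_state(): the state, without advancing time (a new reading comes with each control period).
- read_camera(name): name is "scene" or "top" or "wrist"; returns a dict with "image" (400x640x3 uint8, red, green, blue), "camera_matrix" (3x3 intrinsics, pixels), "xyz" and "rotation" of the camera in the world. Camera axes: x right, y down, z forward; pixel columns grow to the right and rows downward; lengths in mm; the calibration is good to about 2 mm. A picture is of the moment at which its call begins. There is no depth.
- hand_in(): hands the job in; it is judged then, once.
Trained networks look in a picture, given as the dict that the camera call returned (one of the last four; its "shot" number tells which), for a name from the list of things; names that differ only in an ending like _2 or _b are one class to them, and where a whole thing is asked for, a point or a joint stands for the part that bears it (a point fixed in the world has none). Each returns a list of dicts, best first, with "conf" (0 to 1); they miss things now and then, are a little off and sometimes report something else, mostly with a low value. They report only what shows in the picture. A call takes as long as a camera call. They do not tell look-alikes from the thing itself.
- boxes_of(name, picture): "box" ([left, top, width, height] in pixels, round what is visible of it).
The state is a dict: "time_s": time; "joints": joint angles; "joint_vel": joint speeds; "joint_efforts": joint torques, N m; "ee_pos": TCP position; "orientation": TCP orientation; "ft_force": force on the tool from outside, world axes, zero at the start; "torque": the same for the moment, N m; "grip_width": finger opening in mm; "grip_force": force on a finger pad.
Only numpy, scipy, OpenCV 4.12 (cv2) and the standard library are available. Lean on these libraries where they do the work, as an engineer would, in place of code of your own. Each camera call takes 0.05 s, during which the arm holds its last target. There are 200 camera calls.

### The job

Get the try-on corner ready: swing the orange kickstand leg on the back of the try-on mirror fully out while the mirror rests in its grey cradle, then lift the mirror over and stand it by itself in the middle of the blue mat, on its lower edge and its leg, with the glass facing away from the robot (the leg on the robot's side) and square with the mat. Also set every cleaner bottle that is on the bench upright on the flat steel tray, wholly on it, and leave the pliers, the screwdriver, the spectacle case and the red tin alone.

Things in the scene. Friction and masses are not known exactly. Their poses are not given: they have to be found in the camera images.
- mirror: Try-on mirror, loose, 0.39 kg: panel 160 (y) x 180 tall (z) x 12 mm (x), glass on +x, white back with the leg on -x; 215 mm tall with its tab. Origin: middle of the lower edge. Starts in the cradle, top leaning 0.61 rad away from the robot, leg towards the robot; lift it up and out. On its open leg it stands leaning about 0.26 rad the other way, foot 73 mm behind its lower edge.
- carry_tab (a point): Middle of the black carrying tab on the mirror's top edge, 199 mm up from the lower edge; mirror's axes. The tab, 32 mm wide (y) and 12 mm thick (x), stands from 180 to 215 mm up and can be pinched across either.
- leg (a joint): Kickstand leg angle, rad: 0 folded flat on the mirror's back, 0.55 fully open at its stop. Positive turn is about the mirror's +y: the foot swings out to the mirror's -x. Friction hinge (0.05 N m): it stays where it is put.
- leg_hinge (a point): Middle of the leg's hinge pin, on the back of the mirror 115 mm above its lower edge, 12 mm behind its mid-plane; the pin runs along the mirror's y.
- leg_fin (a point): Middle of the orange pull fin on the leg's outer face: 24 mm wide (y), 14 mm thick (along the leg), sticking out 30 mm; 82 mm along the leg from the hinge, 20 mm outside the leg's mid-plane. Turns with the leg (y along the hinge, z along the leg from foot to hinge, -x outwards).
- leg_foot (a point): End of the leg, its round rubber foot, 114 mm from the hinge. The leg is 32 mm wide, 6 mm thick.
- cradle: Grey cradle, fixed: base 170 x 150 mm, a sloping back rest 140 mm wide on the +x side of the mirror, and at each side (41 to 69 mm from the middle) a ledge with a 10 mm lip holding the mirror's lower edge, which lies 35 mm to -x of the origin and 45 mm up. Origin: centre of the underside.
- mat: Blue mat fixed to the bench, 200 by 200 mm, 4 mm thick; its +x points away from the robot, give or take 0.3 rad of yaw. Origin: centre of its underside.
- tray: Flat steel tray without rim, fixed to the bench, 180 mm (its x) by 240 mm (its y), top 4 mm above its origin, the centre of its underside. Six bottles fit: two rows 85 mm apart, each of three 72 mm apart along its y.
- bottle1: Squat lens-cleaner bottle: green body 56 mm across and 42 mm high, then a white cap 34 mm across from 47 to 85 mm height (the place to grip); heavy base, 0.11 to 0.22 kg. Stands loose on the bench at the start. Origin: centre of its underside, z up the bottle. May be absent.
- bottle2: Squat lens-cleaner bottle: amber body 56 mm across and 42 mm high, then a white cap 34 mm across from 47 to 85 mm height (the place to grip); heavy base, 0.11 to 0.22 kg. Stands loose on the bench at the start. Origin: centre of its underside, z up the bottle. May be absent.
- bottle3: Squat lens-cleaner bottle: red body 56 mm across and 42 mm high, then a white cap 34 mm across from 47 to 85 mm height (the place to grip); heavy base, 0.11 to 0.22 kg. Stands loose on the bench at the start. Origin: centre of its underside, z up the bottle. May be absent.
- bottle4: Squat lens-cleaner bottle: blue body 56 mm across and 42 mm high, then a white cap 34 mm across from 47 to 85 mm height (the place to grip); heavy base, 0.11 to 0.22 kg. Stands loose on the bench at the start. Origin: centre of its underside, z up the bottle. May be absent.
- bottle5: Squat lens-cleaner bottle: yellow body 56 mm across and 42 mm high, then a white cap 34 mm across from 47 to 85 mm height (the place to grip); heavy base, 0.11 to 0.22 kg. Stands loose on the bench at the start. Origin: centre of its underside, z up the bottle. May be absent.
- bottle6: Squat lens-cleaner bottle: grey body 56 mm across and 42 mm high, then a white cap 34 mm across from 47 to 85 mm height (the place to grip); heavy base, 0.11 to 0.22 kg. Stands loose on the bench at the start. Origin: centre of its underside, z up the bottle. May be absent.
- pliers: Pliers with black handles lying on the bench, 160 x 70 x 14 mm; leave alone. Origin: about the middle, underside.
- driver: Screwdriver, 150 mm, lying on the bench; leave alone. Origin: about the middle, underside.
- case: Red spectacle case, 65 x 160 x 40 mm; leave alone. Origin: centre of underside.
- tin: Open red tin, 100 x 130 x 45 mm; leave alone. Origin: centre of underside.
Not all that is in view belongs to the job. There is more than one size of the mirror; the one meant has the size given above.

How it is judged:
By the outcome, as a careful person would: the job done as asked, in the order asked, and still so for the second after the job is handed in, with the robot touching nothing.
Of bottle1, bottle2, bottle3, bottle4, bottle5, bottle6 only 4 to 6 are there at a start; the rules pass over those that are not, and their reading is None.
At some moment in a run one of bottle1, bottle2, bottle3, bottle4, bottle5, bottle6 may be knocked a few centimetres aside while the robot is not near it.
It also fails if it takes over 210 s, if anything falls off the work surface, if the arm or the gripper's body presses on something with over 40 N, if the wrist force passes 120 N, or if a joint passes its speed limit or range.

## Working session

There is one attempt and no reset: what is moved stays moved. The work goes in short steps, Python scripts to look and compute and a tool call to move; the robot and the scene stay as the last step left them, time stands still between calls to the robot, and variables do not carry over. Pictures are saved under pics/ and viewed, at most 14 in all, crops included, and the job is handed in when it is done.

Besides the shell and the picture viewer there is one more tool, called after "Request:" in YAML: its name, and indented under it one key for each argument. jog_arm: Moves the arm, as the interface text tells. Its arguments: {"type":"object","properties":{"motion":{"type":"array","items":{"type":"array"}},"newtons":{"type":"number"}},"required":["motion"]}

```bash
mkdir -p pics; cat > h.py <<'E'
from workcell import *
import numpy as np, cv2
from scipy.spatial.transform import Rotation as R
def snap(n,f=None):
    p=read_camera(n)
    if f: cv2.imwrite('pics/'+f,p['image'][:,:,::-1])
    return p
def ray(p,u,v):
    K=np.array(p['camera_matrix']);Rc=np.array(p['rotation']);Rc=Rc if Rc.shape==(3,3) else R.from_quat(Rc).as_matrix()
    d=Rc@np.linalg.solve(K,[u,v,1.]);return np.array(p['xyz'],float),d
def onz(p,u,v,z):
    o,d=ray(p,u,v);return o+d*(z-o[2])/d[2]
def proj(p,X):
    K=np.array(p['camera_matrix']);Rc=np.array(p['rotation'])
    c=K@(Rc.T@(np.array(X,float)-p['xyz']));return c[:2]/c[2]
E
python3 - <<'E'
from h import *
s=read_state();print(s)
for n in('scene','top'):
    p=snap(n,n+'0.png');print(n,p['camera_matrix'],p['xyz'],p['rotation'])
    for k in ['mirror','leg','carry_tab','cradle','mat','tray']+['bottle%d'%i for i in range(1,7)]+['pliers','driver','case','tin']:
        print(k,[(np.round(b['box']).tolist(),round(b['conf'],2)) for b in boxes_of(k,p)][:4])
E
```

```text
{'time_s': 0.0, 'joints': array([-1.30712838e+00,  3.59487452e-01,  1.51145996e+00, -1.53544955e-05,
        1.27249870e+00, -1.15072585e-01]), 'joint_vel': array([ 0.0002789 ,  0.00085261, -0.00090989, -0.00159007,  0.0001924 ,
       -0.00065422]), 'joint_efforts': array([ 4.03951335e-04, -5.27610576e+01, -2.78620988e+01,  7.61711385e-05,
        1.33406921e-02, -1.76860050e-05]), 'ee_pos': array([ 221.65485884, -556.74388628,  197.95362033]), 'orientation': array([ 9.82122124e-01,  1.88242597e-01, -7.61065441e-05, -9.23630269e-04]), 'ft_force': array([-0.36193171, -0.00545412,  1.02033803]), 'torque': array([-0.05494754, -0.04564329,  0.00776898]), 'grip_force': 0.0, 'grip_width': 85.53478500734627}
scene [[363.43459819   0.         318.90254379]
 [  0.         363.43459819 202.64012736]
 [  0.           0.           1.        ]] [1376.90167202 -447.03523093  776.65407113] [ 0.76390649  0.45618313 -0.23609893 -0.39064193]
mirror [([210.0, 214.0, 54.0, 42.0], 0.8), ([152.0, 213.0, 45.0, 29.0], 0.8), ([254.0, 199.0, 17.0, 23.0], 0.35)]
leg [([170.0, 224.0, 10.0, 17.0], 0.58)]
carry_
[... 2405 characters left out ...]
3.0], 0.75), ([256.0, 244.0, 16.0, 20.0], 0.73), ([318.0, 232.0, 16.0, 18.0], 0.66), ([388.0, 259.0, 20.0, 19.0], 0.6)]
bottle5 [([351.0, 244.0, 18.0, 13.0], 0.75), ([256.0, 244.0, 16.0, 20.0], 0.73), ([318.0, 232.0, 16.0, 18.0], 0.66), ([388.0, 259.0, 20.0, 19.0], 0.6)]
bottle6 [([351.0, 244.0, 18.0, 13.0], 0.75), ([256.0, 244.0, 16.0, 20.0], 0.73), ([318.0, 232.0, 16.0, 18.0], 0.66), ([388.0, 259.0, 20.0, 19.0], 0.6)]
pliers [([140.0, 220.0, 32.0, 45.0], 0.85), ([374.0, 162.0, 58.0, 57.0], 0.49)]
driver [([259.0, 129.0, 11.0, 38.0], 0.7), ([332.0, 132.0, 52.0, 25.0], 0.38)]
case [([332.0, 132.0, 52.0, 25.0], 0.8), ([446.0, 198.0, 44.0, 35.0], 0.62)]
tin [([446.0, 202.0, 43.0, 33.0], 0.87)]
```

```bash
python3 - <<'E'
import cv2
s=open('h.py').read().replace("Rc=np.array(p['rotation'])\n    c=","Rc=R.from_quat(p['rotation']).as_matrix()\n    c=");open('h.py','w').write(s)
t=cv2.imread('pics/top0.png')[110:320,130:500];cv2.imwrite('pics/t1.png',cv2.resize(t,(800,454),interpolation=cv2.INTER_CUBIC))
t=cv2.imread('pics/scene0.png')[140:340,100:460];cv2.imwrite('pics/s1.png',cv2.resize(t,(800,444),interpolation=cv2.INTER_CUBIC))
E
```

```text
(no output)
```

View pics/t1.png

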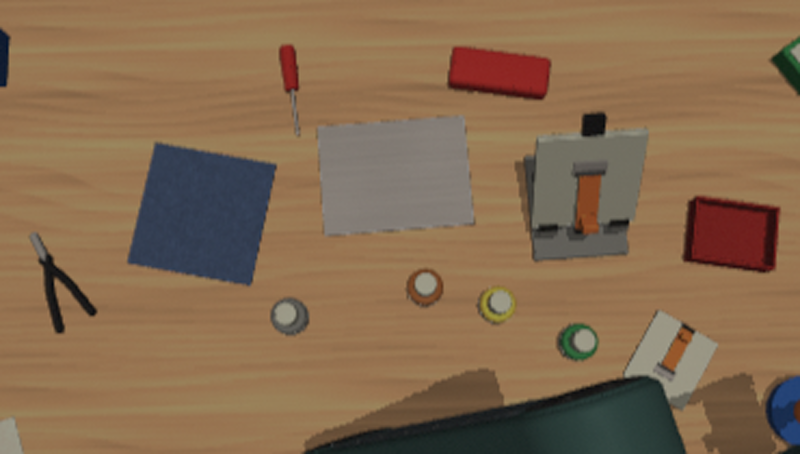

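View pics/s1.png

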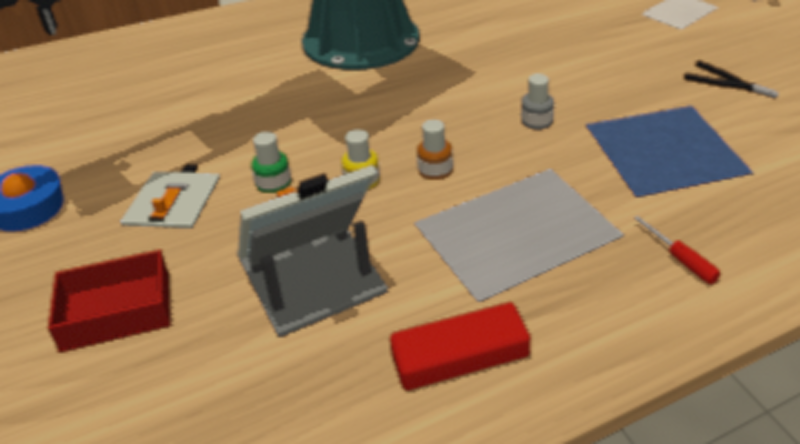

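```bash
cat >> h.py <<'E'
def quad(p,mask,z):
    n,l,st,_=cv2.connectedComponentsWithStats(mask.astype(np.uint8));i=1+np.argmax(st[1:,4])
    c=max(cv2.findContours((l==i).astype(np.uint8),cv2.RETR_EXTERNAL,cv2.CHAIN_APPROX_NONE)[0],key=cv2.contourArea)[:,0,:]
    W=np.array([onz(p,u,v,z)[:2] for u,v in c],np.float32)
    return cv2.minAreaRect(W)
def bottles(p,boxes=None):
    out=[];hsv=cv2.cvtColor(p['image'],cv2.COLOR_RGB2HSV).astype(int)
    for b in boxes or boxes_of('bottle1',p):
        l,t,w,h=[int(round(x)) for x in b['box']]
        if b['conf']<.25: continue
        s=hsv[t-3:t+h+3,l-3:l+w+3];m=(s[...,1]<45)&(s[...,2]>140)
        if m.sum()<10: continue
        vv,uu=np.nonzero(m);u,v=uu.mean()+l-3,vv.mean()+t-3
        col=s[~m&((s[...,1]>120))]
        out.append((np.round(onz(p,u,v,80)).tolist(),(round(u),round(v)),int(m.sum()),round(b['conf'],2)))
    return out
E
python3 - <<'E'
from h import *
p=snap('top','top1.png')
hsv=cv2.cvtColor(p['image'],cv2.COLOR_RGB2HSV).astype(int);H,S,V=hsv[...,0],hsv[...,1],hsv[...,2]
m=np.zeros((400,640),bool);m[170:245,185:265]=1
print('mat',quad(p,m&(H>95)&(H<130)&(S>80),4))
m[:]=0;m[158:225,272:356]=1
print('tray',quad(p,m&(S<45),4))
for b in bottles(p):print(b)
print(hsv[190,310],hsv[255,262],hsv[180,380])
a=p['image'][155:240,365:450];q=snap('scene')
b=q['image'][205:300,195:290]
im=np.hstack([cv2.resize(a,(400,400),interpolation=cv2.INTER_CUBIC),cv2.resize(b,(400,400),interpolation=cv2.INTER_CUBIC)])
cv2.imwrite('pics/m1.png',im[:,:,::-1])
E
```

```text
mat ((579.2168579101562, 302.013916015625), (194.52066040039062, 193.6360626220703), 78.54583740234375)
tray ((634.9569702148438, -5.376167297363281), (176.6818389892578, 238.1492156982422), 3.530670166015625)
([411.0, 161.0, 80.0], (262, 255), 62, 0.8)
([362.0, -283.0, 80.0], (400, 267), 64, 0.64)
([452.0, -48.0, 80.0], (326, 241), 63, 0.61)
([423.0, -160.0, 80.0], (361, 249), 62, 0.49)
[ 14  25 131] [ 27  33 155] [ 26  34 113]
```

View pics/m1.png

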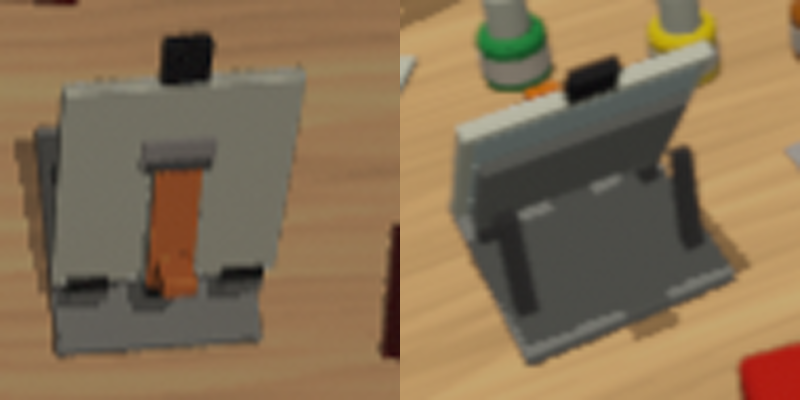

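```bash
python3 - <<'E'
from h import *
from scipy.optimize import least_squares
p=snap('top')
s=85/400
px=[(63,97),(302,80),(54,284),(272,265),(57,354),(259,341)]
px=[(365+u*s-.4,155+v*s-.4) for u,v in px]
M=[(63.2,80,195.9),(63.2,-80,195.9),(-39.9,80,48.4),(-39.9,-80,48.4),(-85,75,8),(-85,-75,8)]
def f(q):
    c,sn=np.cos(q[2]),np.sin(q[2])
    return np.concatenate([proj(p,(q[0]+c*a-sn*b,q[1]+sn*a+c*b,z))-u for (a,b,z),u in zip(M,px)])
r=least_squares(f,[600,-300,0]);print(r.x,r.fun.round(2))
w=snap('wrist','w0.png');print(w['xyz'],w['rotation'],R.from_quat(w['rotation']).as_matrix().round(2),read_state()['ee_pos'],w['camera_matrix'])
E
```

```text
[ 5.81174700e+02 -2.91893486e+02  5.84702079e-02] [-0.33 -0.45  0.6  -0.8  -0.92  0.46  0.3   0.78 -0.22  0.37  0.55 -0.3 ]
[ 285.59175271 -532.19643563  374.37456688] [ 0.81984391 -0.5561281  -0.07691459  0.11252397] [[ 0.37 -0.89 -0.25]
 [-0.93 -0.36 -0.1 ]
 [-0.    0.27 -0.96]] [ 221.83423858 -557.4317845   198.76753112] [[332.93992868   0.         315.46504507]
 [  0.         332.93992868 203.29982913]
 [  0.           0.           1.        ]]
```

```bash
cat >> h.py <<'E'
C=np.array([581.2,-291.9,0]);CY=0.058
def rotz(a):return R.from_rotvec([0,0,a])
def tool(yaw,tilt):  # tool x along yaw, approach leaning forward (along yaw) by tilt
    return rotz(yaw)*R.from_rotvec([0,-tilt,0])*R.from_matrix(np.diag([1.,-1,-1]))
def cur():
    s=read_state();return np.array(s['ee_pos']),R.from_quat(s['orientation']),s
def step(Rt,t,n,start=None):
    """n equal rows to reach tool rotation Rt, TCP t"""
    p,r,_=cur() if start is None else start
    rel=r.inv()*Rt;rv=rel.as_rotvec();d=r.inv().apply(t-p)
    Rs=R.from_rotvec(rv/n);A=sum((R.from_rotvec(rv/n*k).as_matrix() for k in range(n)))
    ts=np.linalg.solve(A,d)
    print('n',n,'turn',(rv/n).round(4).tolist(),'shift cm',(ts/10).round(3).tolist(),'mag mm',round(float(np.linalg.norm(ts)),1),'deg',round(float(np.degrees(np.linalg.norm(rv/n))),2))
    return (np.array(t,float),Rt)+(None,)
def grasp_tcp(g,Rt,z=19):return np.array(g,float)+Rt.apply([0,0,z])
def world(v):return C+rotz(CY).apply(np.array(v,float))
def mir(v):  # mirror point in cradle -> world
    return world(np.array([-35,0,45])+R.from_rotvec([0,.61,0]).apply(np.array(v,float)))
E
python3 - <<'E'
from h import *
Rt=tool(CY,.35);g=mir([-36,0,33]);print(g)
pre=grasp_tcp(g,Rt,-60)
a=step(Rt,pre,9); b=step(Rt,grasp_tcp(g,Rt,19),3,a)
E
```

```text
[ 535.67397979 -294.54347405   92.67161315]
n 9 turn [-0.0063, 0.0386, 0.0353] shift cm [3.755, -2.082, 1.132] mag mm 44.4 deg 3.02
n 3 turn [0.0, 0.0, 0.0] shift cm [0.0, 0.0, 2.633] mag mm 26.3 deg 0.0
```

Request:
jog_arm:
  motion:
    - [[-0.0057,0.0347,0.0318],[3.38,-1.87,1.02],0.4]
    - [[-0.0057,0.0347,0.0318],[3.38,-1.87,1.02],0.4]
    - [[-0.0057,0.0347,0.0318],[3.38,-1.87,1.02],0.4]
    - [[-0.0057,0.0347,0.0318],[3.38,-1.87,1.02],0.4]
    - [[-0.0057,0.0347,0.0318],[3.38,-1.87,1.02],0.4]
    - [[-0.0057,0.0347,0.0318],[3.38,-1.87,1.02],0.4]
    - [[-0.0057,0.0347,0.0318],[3.38,-1.87,1.02],0.4]
    - [[-0.0057,0.0347,0.0318],[3.38,-1.87,1.02],0.4]
    - [[-0.0057,0.0347,0.0318],[3.38,-1.87,1.02],0.4]
    - [[-0.0057,0.0347,0.0318],[3.38,-1.87,1.02],0.4]

```text
time_s: 2.78
ee_pos: [517.0, -295.2, 149.4]
orientation: [0.984, 0.027, 0.175, -0.005]
ft_force: [0.9, -0.8, -1.0]
grip_width: 51.4
grip_force: 0.0
```

```bash
python3 - <<'E'
from h import *
w=snap('wrist','w1.png');print(cur()[2]['ee_pos'],cur()[2]['grip_width'],cur()[2]['joints'].round(2))
Rt=tool(CY,.35);g=mir([-36,0,33])
pts={'hinge':[-12,0,115],'fin':[-32,0,33],'fintip':[-47,0,33],'tab':[0,0,199]}
im=w['image'].copy()
for k,v in pts.items():
    q=proj(w,mir(v));print(k,q.round());cv2.circle(im,tuple(int(x) for x in q),3,(0,0,255),-1)
cv2.imwrite('pics/w1.png',im[:,:,::-1])
a=step(Rt,grasp_tcp(g,Rt,-60),1); b=step(Rt,grasp_tcp(g,Rt,19),3)
E
```

```text
[ 520.51296059 -291.18632343  149.65253204] 51.10445162580712 [-0.81  0.28  1.84  0.38  0.82  0.47]
hinge [316.  92.]
fin [316. 205.]
fintip [316. 221.]
tab [ 316. -102.]
n 1 turn [-0.0027, -0.0052, -0.004] shift cm [-0.548, 0.425, -0.139] mag mm 7.1 deg 0.41
n 3 turn [-0.0009, -0.0017, -0.0013] shift cm [-0.192, 0.146, 2.587] mag mm 26.0 deg 0.14
```

View pics/w1.png

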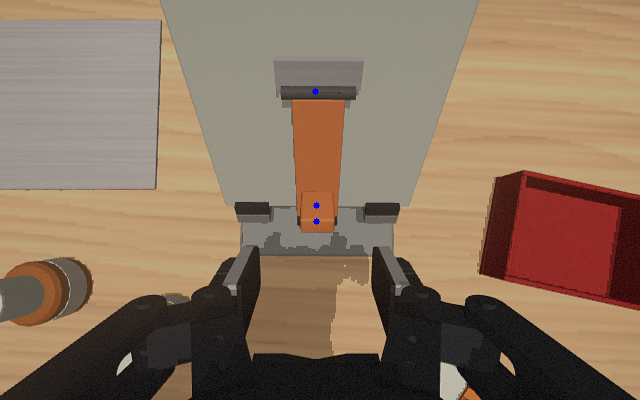

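Request:
jog_arm:
  motion:
    - [[-0.001,-0.002,-0.001],[-0.19,0.15,2.59],0.4]
    - [[-0.001,-0.002,-0.001],[-0.19,0.15,2.59],0.4]
    - [[-0.001,-0.002,-0.001],[-0.19,0.15,2.59],0.4]
    - [[0,0,0],[0,0,0],0.4]
    - [[0,0,0],[0,0,0],0.4]

```text
time_s: 3.25
ee_pos: [536.7, -299.2, 73.5]
orientation: [0.985, 0.03, 0.17, -0.004]
ft_force: [0.0, 1.1, 0.2]
grip_width: 51.3
grip_force: 0.0
```

```bash
python3 - <<'E'
from h import *
print(cur()[2]['ee_pos'],cur()[2]['ft_force'])
Rt=tool(CY,.35);g=mir([-36,0,33])
step(Rt,grasp_tcp(g,Rt,19),1)
print(g-cur()[1].apply([0,0,-19])-cur()[0])
E
```

```text
[ 536.69161631 -299.20592698   73.47995245] [0.04688989 1.09520211 0.1625643 ]
n 1 turn [0.0013, 0.0079, 0.0022] shift cm [0.59, -0.47, 0.066] mag mm 7.6 deg 0.48
[5.34692826 5.00692636 1.292676  ]
```

Request:
jog_arm:
  motion:
    - [[0,0.008,0.002],[0.6,-0.47,0.07],0.4]
    - [[0,0,0],[0,0,0],0.4]
    - [[0,0,0],[0,0,0],0.4]
    - [[0,0,0],[0,0,0],1]
    - [[0,0,0],[0,0,0],1]
    - [[0,0,0],[0,0,0],1]
    - [[0,0,0],[0,0,0],1]
    - [[0,0,0],[0,0,0],1]
  newtons: 25

```text
time_s: 3.92
ee_pos: [543.2, -295.3, 76.3]
orientation: [0.984, 0.028, 0.175, -0.003]
ft_force: [1.2, 0.1, 1.1]
grip_width: 21.6
grip_force: 24.4
```

```bash
python3 - <<'E'
from h import *
p,r,s=cur();print(p,s['ft_force'],s['grip_width'],s['grip_force'])
g=p+r.apply([0,0,-19]);h=mir([-12,0,115])
for th in(.55,.58):
    Q=R.from_rotvec(rotz(CY).apply([0,th,0]))
    step(Q*r,h+Q.apply(p-h),8)
E
```

```text
[ 543.24150457 -295.29734497   76.25781333] [1.20035746 0.12745179 1.1221652 ] 21.603740842270813 24.446133077144623
n 8 turn [0.0, -0.0687, -0.0003] shift cm [-0.291, 0.002, -0.558] mag mm 6.3 deg 3.94
n 8 turn [0.0, -0.0725, -0.0003] shift cm [-0.306, 0.002, -0.589] mag mm 6.6 deg 4.15
```

Request:
jog_arm:
  motion:
    - [[0,-0.0725,0],[-0.31,0,-0.59],1]
    - [[0,-0.0725,0],[-0.31,0,-0.59],1]
    - [[0,-0.0725,0],[-0.31,0,-0.59],1]
    - [[0,-0.0725,0],[-0.31,0,-0.59],1]
    - [[0,-0.0725,0],[-0.31,0,-0.59],1]
    - [[0,-0.0725,0],[-0.31,0,-0.59],1]
    - [[0,-0.0725,0],[-0.31,0,-0.59],1]
    - [[0,-0.0725,0],[-0.31,0,-0.59],1]
    - [[0,0,0],[0,0,0],1]
    - [[0,0,0],[0,0,0],1]

```text
time_s: 4.75
ee_pos: [516.6, -295.6, 117.2]
orientation: [0.993, 0.029, -0.113, 0.004]
ft_force: [5.2, 0.4, -13.4]
grip_width: 21.1
grip_force: 29.1
```

Request:
jog_arm:
  motion:
    - [[0,0,0],[0,0,0],1]
    - [[0,0,0],[0,0,0],1]

```text
time_s: 4.92
ee_pos: [515.7, -295.6, 117.1]
orientation: [0.993, 0.029, -0.112, 0.004]
ft_force: [6.7, 0.5, -15.6]
grip_width: 21.2
grip_force: 28.6
```

```bash
python3 - <<'E'
from h import *
p,r,s=cur();print(p,s['ft_force'],s['torque'],s['grip_width'],s['grip_force'])
g=p+r.apply([0,0,-19]);h=mir([-12,0,115]);f=mir([-36,0,33])
a=rotz(-CY).apply(g-h);b=rotz(-CY).apply(f-h);print(np.arctan2(a[0],a[2])-np.arctan2(b[0],b[2]),np.hypot(a[0],a[2]),np.hypot(b[0],b[2]))
w=snap('wrist')
im=w['image'].copy()
Q=R.from_rotvec(rotz(CY).apply([0,.55,0]));
for v in ([-12,0,1],[-32,0,33],[-12,16,1],[-12,-16,1]):print(proj(w,h+Q.apply(mir(v)-h)).round())
cv2.imwrite('pics/w2.png',im[:,:,::-1])
E
```

```text
[ 515.7478603  -295.59530038  117.09865787] [  6.67468758   0.49066487 -15.618132  ] [ 0.10613081 -1.809575   -0.01229476] 21.21738790706726 28.63838106393814
0.5490532695929604 83.02069632244206 85.44003745317538
[316. 245.]
[316. 246.]
[290. 245.]
[341. 245.]
```

View pics/w2.png

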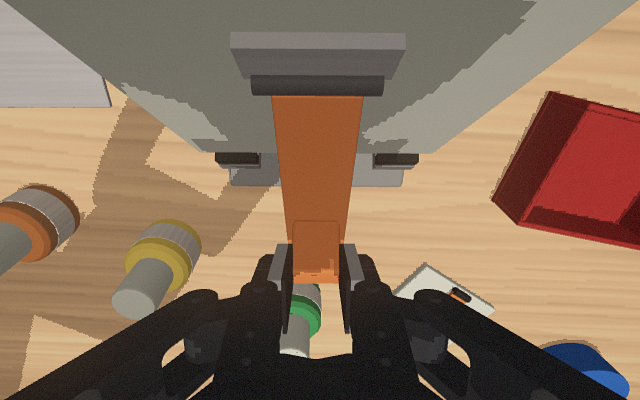

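Request:
jog_arm:
  motion:
    - [[0,0,0],[0,0,0],0.4]
    - [[0,0,0],[0,0,0],0.4]
    - [[0,0,0],[0,0,0],0.4]
    - [[0,0,0],[-0.5,0,-2.5],0.4]
    - [[0,0,0],[-1,0,-3.5],0.4]
    - [[0,0,0],[-1,0,-3.5],0.4]
    - [[0,0,0],[0,0,-3.5],0.4]
    - [[0,0,0],[0,0,-3.5],0.4]
    - [[0,0,0],[0,0,0],0.4]
    - [[0,0,0],[0,0,0],0.4]

```text
time_s: 5.8
ee_pos: [528.3, -296.2, 289.2]
orientation: [0.993, 0.028, -0.111, 0.007]
ft_force: [-0.2, -1.2, -0.6]
grip_width: 51.4
grip_force: 0.0
```

```bash
python3 - <<'E'
from h import *
w=snap('wrist','w3.png');h=mir([-12,0,115])
for th in (0,.3,.55):
  Q=R.from_rotvec(rotz(CY).apply([0,th,0]))
  print(th,[proj(w,h+Q.apply(mir(v)-h)).round().tolist() for v in ([-12,16,1],[-12,-16,1],[-47,0,33])],proj(w,h).round())
print([proj(w,mir(v)).round().tolist() for v in ([-6,80,180],[-6,-80,180],[-6,80,0],[-6,-80,0])])
p,r,s=cur();print(p,s['joints'].round(2),s['ft_force'])
Rt=tool(CY,-.61);g=mir([0,0,199])
a=step(Rt,grasp_tcp(g,Rt,-60),6); b=step(Rt,grasp_tcp(g,Rt,19),3,a)
E
```

```text
0 [[300.0, 117.0], [327.0, 116.0], [313.0, 137.0]] [313.  66.]
0.3 [[299.0, 143.0], [327.0, 143.0], [313.0, 154.0]] [313.  66.]
0.55 [[299.0, 163.0], [328.0, 163.0], [313.0, 165.0]] [313.  66.]
[[188.0, 4.0], [437.0, 4.0], [245.0, 112.0], [381.0, 112.0]]
[ 527.03552737 -295.45622815  287.11104504] [-0.54  0.43  1.21 -0.13  1.69  0.97] [-0.67574646  0.55601041 -0.05503649]
n 6 turn [0.0007, -0.0639, -0.0005] shift cm [2.792, -0.009, -0.596] mag mm 28.6 deg 3.66
n 3 turn [0.0, 0.0, 0.0] shift cm [-0.0, 0.0, 2.633] mag mm 26.3 deg 0.0
```

View pics/w3.png

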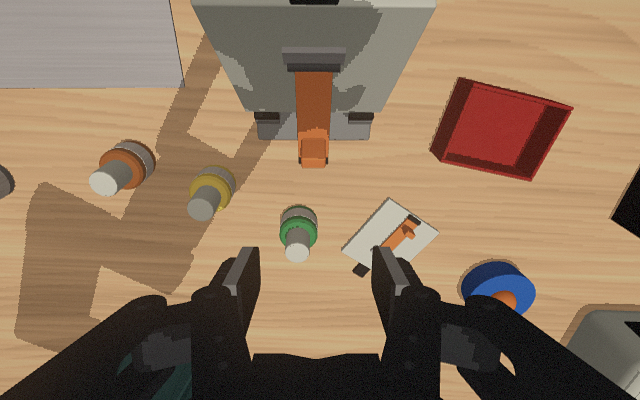

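Request:
jog_arm:
  motion:
    - [[0,-0.064,0],[2.79,-0.01,-0.6],0.15]
    - [[0,-0.064,0],[2.79,-0.01,-0.6],0.15]
    - [[0,-0.064,0],[2.79,-0.01,-0.6],0.15]
    - [[0,-0.064,0],[2.79,-0.01,-0.6],0.15]
    - [[0,-0.064,0],[2.79,-0.01,-0.6],0.15]
    - [[0,-0.064,0],[2.79,-0.01,-0.6],0.15]
    - [[0,0,0],[0,0,0],0.15]
    - [[0,0,0],[0,0,0],0.15]
    - [[0,0,0],[0,0,0],0.15]

```text
time_s: 6.6
ee_pos: [691.0, -285.7, 254.7]
orientation: [0.953, 0.027, -0.3, 0.01]
ft_force: [-0.6, -0.7, 1.3]
grip_width: 72.3
grip_force: 0.0
```

```bash
python3 - <<'E'
from h import *
w=snap('wrist','w4.png')
print([proj(w,mir(v)).round().tolist() for v in ([0,16,215],[0,-16,215],[0,0,215],[-6,80,180],[-6,-80,180],[6,0,215],[-6,0,215],[-6,0,180])])
p,r,s=cur();print(p,s['joints'].round(2),s['ft_force'],s['grip_width'])
Rt=tool(CY,-.61);g=mir([0,0,199])
b=step(Rt,grasp_tcp(g,Rt,19),3)
E
```

```text
[[292.0, 212.0], [339.0, 212.0], [315.0, 212.0], [213.0, 207.0], [417.0, 206.0], [315.0, 204.0], [315.0, 221.0], [315.0, 206.0]]
[ 690.83468538 -286.0290111   258.62875153] [-0.36  0.99  0.35 -0.33  2.34  0.99] [-0.15356696 -0.3643873   1.77745347] 72.5907474934675
n 3 turn [0.001, -0.0013, -0.0011] shift cm [0.117, -0.022, 2.602] mag mm 26.0 deg 0.11
```

View pics/w4.png

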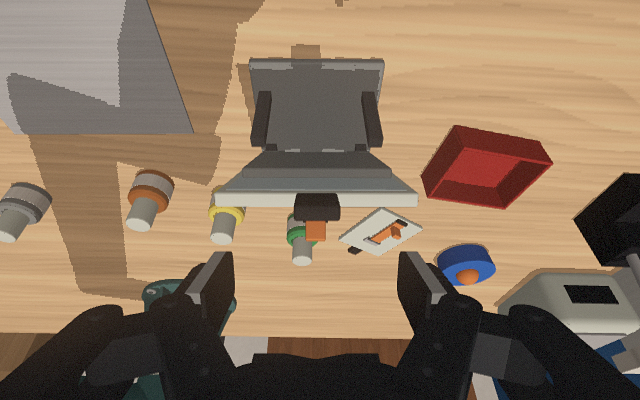

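Request:
jog_arm:
  motion:
    - [[0.001,-0.001,-0.001],[0.12,-0.02,2.6],0.15]
    - [[0.001,-0.001,-0.001],[0.12,-0.02,2.6],0.15]
    - [[0.001,-0.001,-0.001],[0.12,-0.02,2.6],0.15]
    - [[0,0,0],[0,0,0],0.15]
    - [[0,0,0],[0,0,0],0.15]
    - [[0,0,0],[0,0,0],0.15]
    - [[0,0,0],[0,0,0],0.15]

```text
time_s: 7.23
ee_pos: [652.1, -288.4, 195.5]
orientation: [0.955, 0.027, -0.297, 0.01]
ft_force: [1.0, 1.1, -0.1]
grip_width: 72.9
grip_force: 0.0
```

```bash
python3 - <<'E'
from h import *
p,r,s=cur();print(p,s['joints'].round(2),s['ft_force'],s['grip_width'])
Rt=tool(CY,-.61);g=mir([0,0,199])
b=step(Rt,grasp_tcp(g,Rt,19),1)
E
```

```text
[ 652.10239689 -288.3824446   195.45227943] [-0.38  0.92  0.64 -0.29  2.12  1.06] [ 1.00727091  1.14216158 -0.14838283] 72.9017195828001
n 1 turn [0.0026, -0.0075, -0.0014] shift cm [-0.071, -0.061, 0.403] mag mm 4.1 deg 0.46
```

Request:
jog_arm:
  motion:
    - [[0.002,-0.007,0],[-0.07,-0.06,0.4],0.15]
    - [[0,0,0],[0,0,0],0.15]
    - [[0,0,0],[0,0,0],1]
    - [[0,0,0],[0,0,0],1]
    - [[0,0,0],[0,0,0],1]
    - [[0,0,0],[0,0,0],1]
    - [[0,0,0],[0,0,0],1]
    - [[0,0,0],[0,0,0],1]
    - [[0,0,0],[0,0,0],1]
  newtons: 100

```text
time_s: 7.98
ee_pos: [648.0, -287.6, 188.8]
orientation: [0.953, 0.028, -0.302, 0.008]
ft_force: [3.0, -1.7, 2.8]
grip_width: 27.6
grip_force: 98.5
```

Request:
jog_arm:
  motion:
    - [[0,0,0],[0,0,-0.8],1]
    - [[0,0,0],[0,0,-0.8],1]
    - [[0,0,0],[0,0,-0.8],1]
    - [[0,0,0],[0,0,-0.6],1]
    - [[0,0,0],[0,0,0],1]
    - [[0,0,0],[0,0,0],1]
    - [[0,0,0],[0,0,0],1]

```text
time_s: 8.57
ee_pos: [664.6, -286.2, 212.4]
orientation: [0.952, 0.028, -0.303, 0.008]
ft_force: [-0.8, -0.1, -3.0]
grip_width: 27.0
grip_force: 99.2
```

```bash
cat >> h.py <<'E'
MAT=np.array([579.2,302,0]);MY=-0.2
# grasp transform, from the measured tool pose at the grasp
_r=R.from_quat([0.953,0.028,-0.302,0.008]);_p=np.array([648.0,-287.6,188.8])
_mR=rotz(CY)*R.from_rotvec([0,.61,0]);_mp=mir([0,0,0])
GR=_mR.inv()*_r;GP=_mR.inv().apply(_p-_mp)
def mtool(o,yaw,tilt): # tool pose for mirror origin o, yaw, tilt about +y
    m=rotz(yaw)*R.from_rotvec([0,tilt,0]);return m*GR,np.array(o,float)+m.apply(GP)
def mpose():
    p,r,_=cur();m=r*GR.inv();return p-m.apply(GP),m.as_euler('ZYX')
E
python3 - <<'E'
from h import *
print(GP,mpose())
c,s=np.cos(MY),np.sin(MY);o=MAT+18*np.array([c,s,0])
a=step(tool(CY,-.3),np.array([600,-290,330]),6)
Rt,t=mtool([o[0]-30,0,140],-.07,0.1);print(t)
a=step(Rt,t,9,a)
Rt,t=mtool(o+[0,0,60],MY,-.26);print(t)
a=step(Rt,t,9,a)
E
```

```text
[  1.17406521   0.42054131 176.26173749] (array([ 562.41389915, -292.3282307 ,   68.92907342]), array([0.05773222, 0.61287203, 0.00086457]))
n 6 turn [-0.0004, 0.0528, 0.0001] shift cm [-1.875, -0.001, -1.236] mag mm 22.5 deg 3.02
[585.589668    -0.89296691 315.26395204]
n 9 turn [0.003, 0.0218, 0.0138] shift cm [-0.118, -3.215, 0.189] mag mm 32.2 deg 1.49
[553.62652303 307.61309506 230.63940597]
n 9 turn [-0.0012, 0.04, 0.0144] shift cm [-0.841, -3.364, 0.89] mag mm 35.8 deg 2.44
```

Request:
jog_arm:
  motion:
    - [[0,0.053,0],[-1.87,0,-1.24],1]
    - [[0,0.053,0],[-1.87,0,-1.24],1]
    - [[0,0.053,0],[-1.87,0,-1.24],1]
    - [[0,0.053,0],[-1.87,0,-1.24],1]
    - [[0,0.053,0],[-1.87,0,-1.24],1]
    - [[0,0.053,0],[-1.87,0,-1.24],1]
    - [[0,0,0],[0,0,0],1]
    - [[0,0,0],[0,0,0],1]
    - [[0,0,0],[0,0,0],1]

```text
time_s: 9.32
ee_pos: [600.4, -290.0, 329.7]
orientation: [0.988, 0.029, -0.149, 0.003]
ft_force: [0.8, 0.9, -4.6]
grip_width: 27.0
grip_force: 99.3
```

Request:
jog_arm:
  motion:
    - [[0.003,0.02,0.0125],[-0.1,-2.9,0.17],1]
    - [[0.003,0.02,0.0125],[-0.1,-2.9,0.17],1]
    - [[0.003,0.02,0.0125],[-0.1,-2.9,0.17],1]
    - [[0.003,0.02,0.0125],[-0.1,-2.9,0.17],1]
    - [[0.003,0.02,0.0125],[-0.1,-2.9,0.17],1]
    - [[0.003,0.02,0.0125],[-0.1,-2.9,0.17],1]
    - [[0.003,0.02,0.0125],[-0.1,-2.9,0.17],1]
    - [[0.003,0.02,0.0125],[-0.1,-2.9,0.17],1]
    - [[0.003,0.02,0.0125],[-0.1,-2.9,0.17],1]
    - [[0.003,0.02,0.0125],[-0.1,-2.9,0.17],1]

```text
time_s: 10.15
ee_pos: [586.9, 1.5, 313.7]
orientation: [0.998, -0.035, -0.051, -0.005]
ft_force: [-0.2, 0.2, -3.7]
grip_width: 26.8
grip_force: 99.5
```

```bash
python3 - <<'E'
from h import *
p,r,s=cur();print(p,s['joints'].round(2),s['ft_force'],s['grip_width'],mpose())
c,sn=np.cos(MY),np.sin(MY);o=MAT+18*np.array([c,sn,0])
Rt,t=mtool(o+[0,0,60],MY,-.26)
step(Rt,t,10)
E
```

```text
[586.94097611   1.53463818 313.67460246] [-0.12  0.33  1.28  0.    1.63  1.52] [-0.17076621  0.22328017 -3.72785372] 26.845799765695663 (array([568.50399108,   3.40116627, 138.38527294]), array([-0.07116073,  0.09861966,  0.00551147]))
n 10 turn [-0.0016, 0.0359, 0.0128] shift cm [-0.774, -2.998, 0.792] mag mm 32.0 deg 2.18
```

Request:
jog_arm:
  motion:
    - [[-0.0016,0.036,0.0128],[-0.77,-3,0.79],1]
    - [[-0.0016,0.036,0.0128],[-0.77,-3,0.79],1]
    - [[-0.0016,0.036,0.0128],[-0.77,-3,0.79],1]
    - [[-0.0016,0.036,0.0128],[-0.77,-3,0.79],1]
    - [[-0.0016,0.036,0.0128],[-0.77,-3,0.79],1]
    - [[-0.0016,0.036,0.0128],[-0.77,-3,0.79],1]
    - [[-0.0016,0.036,0.0128],[-0.77,-3,0.79],1]
    - [[-0.0016,0.036,0.0128],[-0.77,-3,0.79],1]
    - [[-0.0016,0.036,0.0128],[-0.77,-3,0.79],1]
    - [[-0.0016,0.036,0.0128],[-0.77,-3,0.79],1]

```text
time_s: 10.98
ee_pos: [553.1, 307.5, 229.9]
orientation: [0.987, -0.098, 0.128, 0.014]
ft_force: [0.0, 0.0, -4.0]
grip_width: 27.3
grip_force: 99.5
```

Request:
jog_arm:
  motion:
    - [[0,0,0],[0,0,0],1]
    - [[0,0,0],[0,0,0],1]
    - [[0,0,0],[0,0,0],1]

```text
time_s: 11.23
ee_pos: [553.6, 305.8, 230.8]
orientation: [0.987, -0.098, 0.128, 0.014]
ft_force: [-0.1, -0.1, -3.7]
grip_width: 27.3
grip_force: 99.7
```

```bash
python3 - <<'E'
from h import *
p,r,s=cur();print(p,s['joints'].round(2),s['ft_force'],s['grip_width']);o,e=mpose();print(o,e)
m=R.from_euler('ZYX',e)
tiles=[]
for n,(W,H) in (('scene',(160,120)),('wrist',(640,400)),('top',(160,120))):
    q=snap(n);im=q['image'].copy();f=1 if n=='wrist' else 4
    if f>1:
        u,v=[int(x) for x in proj(q,o+[0,0,70])];u0,v0=max(0,min(640-100,u-50)),max(0,min(400-100,v-60));im=im[v0:v0+100,u0:u0+100];im=cv2.resize(im,(400,400),interpolation=cv2.INTER_CUBIC)
    else:u0=v0=0
    for v in ([6,80,0],[6,-80,0],[-6,80,180],[-6,-80,180],[6,80,180],[6,-80,180],[-6,80,0],[-6,-80,0],[-12-114*np.sin(.55),0,115-114*np.cos(.55)]):
        a=(proj(q,o+m.apply(v))-[u0,v0]+.5*(f>1))*f
        cv2.circle(im,tuple(int(x) for x in a),2,(0,0,255),-1)
    if f>1:tiles.append(im)
cv2.imwrite('pics/h1.png',np.hstack(tiles)[:,:,::-1])
E
```

```text
[553.62068467 305.79832994 230.80476846] [ 0.5   0.28  1.58 -0.19  1.09  2.34] [-0.05662409 -0.13360864 -3.66997711] 27.319870008697745
[596.98592038 296.03140098  60.2356657 ] [-0.19786062 -0.26152914 -0.00358237]
```

View pics/h1.png

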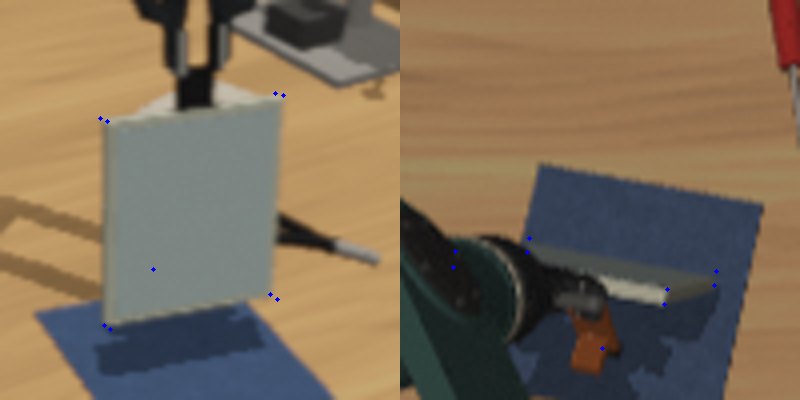

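Request:
jog_arm:
  motion:
    - [[0,0,0],[-0.257,0,0.966],1]
    - [[0,0,0],[-0.257,0,0.966],1]
    - [[0,0,0],[-0.257,0,0.966],1]
    - [[0,0,0],[-0.257,0,0.966],1]
    - [[0,0,0],[-0.257,0,0.966],1]
    - [[0,0,0],[0,0,0],1]
    - [[0,0,0],[0,0,0],1]
    - [[0,0,0],[0,0,0],1]

```text
time_s: 12.05
ee_pos: [555.2, 305.9, 183.4]
orientation: [0.987, -0.099, 0.13, 0.012]
ft_force: [0.4, -0.1, -3.2]
grip_width: 27.3
grip_force: 99.7
```

Request:
jog_arm:
  motion:
    - [[0,0,0],[-0.05,0,0.19],1]
    - [[0,0,0],[0,0,0],1]
    - [[0,0,0],[0,0,0],1]

```text
time_s: 12.3
ee_pos: [555.1, 306.0, 181.8]
orientation: [0.986, -0.099, 0.13, 0.012]
ft_force: [-0.5, -0.1, -3.7]
grip_width: 27.3
grip_force: 99.7
```

```bash
python3 - <<'E'
from h import *
p,r,s=cur();print(p,s['ft_force'],s['torque'],mpose())
print(r.inv().apply([0,0,-1]))
E
```

```text
[555.13822624 305.96839018 181.80764149] [-0.47613881 -0.05137064 -3.66877386] [0.11016188 0.39829796 0.00845245] (array([599.39078333, 296.67875381,  11.43989445]), array([-0.20057851, -0.2660835 ,  0.00075946]))
[-0.25936754  0.00163038  0.96577731]
```

Request:
jog_arm:
  motion:
    - [[0,0,0],[-0.05,0,0.19],1]
    - [[0,0,0],[-0.05,0,0.19],1]
    - [[0,0,0],[0,0,0],1]
    - [[0,0,0],[0,0,0],1]

```text
time_s: 12.63
ee_pos: [555.5, 305.9, 178.2]
orientation: [0.986, -0.099, 0.131, 0.012]
ft_force: [-1.7, -0.2, 1.0]
grip_width: 27.4
grip_force: 100.5
```

Request:
jog_arm:
  motion:
    - [[0,0,0],[-0.04,0,0.14],1]
    - [[0,0,0],[0,0,0],1]
    - [[0,0,0],[0,0,0],1]

```text
time_s: 12.88
ee_pos: [556.3, 306.0, 178.3]
orientation: [0.986, -0.099, 0.132, 0.012]
ft_force: [-3.1, -2.0, 9.9]
grip_width: 27.1
grip_force: 101.7
```

Request:
jog_arm:
  motion:
    - [[0,0,0],[-0.03,0,0.1],1]
    - [[0,0,0],[0,0,0],1]
    - [[0,0,0],[0,0,0],1]

```text
time_s: 13.13
ee_pos: [556.9, 306.0, 178.3]
orientation: [0.986, -0.099, 0.132, 0.012]
ft_force: [-4.6, -3.9, 14.5]
grip_width: 27.1
grip_force: 102.5
```

Request:
jog_arm:
  motion:
    - [[0,0,0],[0.05,0,-0.17],1]
    - [[0,0,0],[0,0,0],1]
    - [[0,0,0],[0,0,0],1]

```text
time_s: 13.38
ee_pos: [555.8, 306.0, 178.1]
orientation: [0.986, -0.099, 0.131, 0.012]
ft_force: [-2.9, -1.3, 8.7]
grip_width: 27.1
grip_force: 101.5
```

```bash
python3 - <<'E'
from h import *
p,r,s=cur();o,e=mpose();print(p,s['ft_force'],s['torque'],o,e)
q=snap('scene');w=snap('wrist')
u,v=[int(x) for x in proj(q,o+[0,0,70])];im=cv2.resize(q['image'][v-50:v+50,u-50:u+50],(400,400),interpolation=cv2.INTER_CUBIC)
w2=cv2.resize(w['image'],(400,250));w2=np.vstack([w2,np.zeros((150,400,3),np.uint8)])
cv2.imwrite('pics/h2.png',np.hstack([im,w2])[:,:,::-1])
E
```

```text
[555.80580664 305.97566294 178.14040343] [-2.85177266 -1.32137741  8.72884781] [-0.31362351  0.30909788 -0.12939017] [600.33673579 296.72488014   7.84309061] [-0.20067978 -0.26763948  0.00131625]
```

View pics/h2.png

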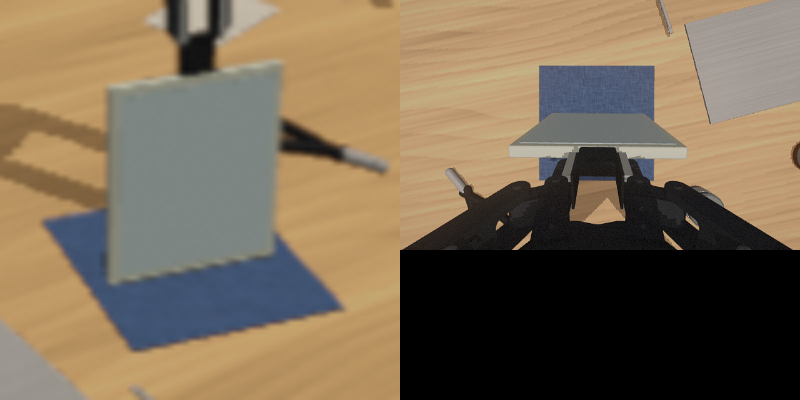

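Request:
jog_arm:
  motion:
    - [[0,0,0],[0.03,0,-0.1],1]
    - [[0,0,0],[0,0,0],1]
    - [[0,0,0],[0,0,0],1]
  newtons: 20

```text
time_s: 13.73
ee_pos: [555.2, 305.9, 178.1]
orientation: [0.986, -0.099, 0.13, 0.012]
ft_force: [-2.2, -1.5, 4.6]
grip_width: 27.2
grip_force: 100.9
```

Request:
jog_arm:
  motion:
    - [[0,0,0],[0,0,0],0.55]
    - [[0,0,0],[0,0,0],0.5]
    - [[0,0,0],[0,0,0],0.45]
    - [[0,0,0],[0,0,0],0.3]
    - [[0,0,0],[0,0,0],0.2]
    - [[0,0,0],[0,0,0],0.2]
    - [[0,0,0],[0,0,0],0.2]

```text
time_s: 14.32
ee_pos: [555.0, 305.8, 177.8]
orientation: [0.987, -0.099, 0.13, 0.012]
ft_force: [0.5, -0.7, 0.1]
grip_width: 68.5
grip_force: 0.0
```

Request:
jog_arm:
  motion:
    - [[0,0,0],[0,0,-1.5],0.2]
    - [[0,0,0],[0,0,-2.5],0.2]
    - [[0,0,0],[0,0,-2.5],0.2]
    - [[0,0,0],[0,0,-2.5],0.2]
    - [[0,0,0],[0,0,-2.5],0.2]
    - [[0,0,0],[0,0,-2.5],0.2]
    - [[0,0,0],[0,0,0],0.2]
    - [[0,0,0],[0,0,0],0.2]

```text
time_s: 14.98
ee_pos: [520.1, 313.5, 315.0]
orientation: [0.986, -0.098, 0.132, 0.011]
ft_force: [-0.7, 0.1, -0.4]
grip_width: 68.7
grip_force: 0.0
```

```bash
python3 - <<'E'
from h import *
p,r,s=cur();print(p,s['ft_force'],s['grip_width'],s['joints'].round(2))
q=snap('scene','sc2.png');w=snap('wrist','w5.png')
o=MAT+18*np.array([np.cos(MY),np.sin(MY),0])+[0,0,5.5];m=rotz(MY)*R.from_rotvec([0,-.26,0])
u,v=[int(x) for x in proj(q,o+[0,0,70])];im=cv2.resize(q['image'][v-50:v+50,u-50:u+50],(400,400),interpolation=cv2.INTER_CUBIC)
ww=w['image'].copy()
for X in ([6,80,0],[6,-80,0],[-6,80,180],[-6,-80,180],[6,80,180],[6,-80,180],[0,0,215],[-12-114*np.sin(.55),0,115-114*np.cos(.55)]):
    P=o+m.apply(X);a=(proj(q,P)-[u-50,v-50]+.5)*4;cv2.circle(im,tuple(int(x) for x in a),2,(255,0,255),-1)
    cv2.circle(ww,tuple(int(x) for x in proj(w,P)),3,(255,0,255),-1)
cv2.imwrite('pics/h3.png',np.hstack([im,np.vstack([cv2.resize(ww,(400,250)),np.zeros((150,400,3),np.uint8)])])[:,:,::-1])
E
```

```text
[520.12404542 313.51192229 315.02243619] [-0.66703765  0.06157305 -0.43364935] 68.73007479512133 [ 0.55  0.18  1.5  -0.18  1.26  2.35]
```

View pics/h3.png

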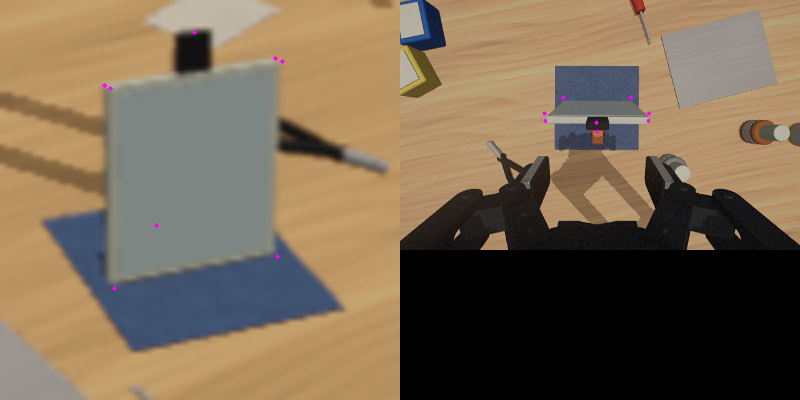

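```bash
cat >> h.py <<'E'
TR=np.array([635.,-5.4,0]);TY=.0616
def slot(a,b,z=50):return TR+rotz(TY).apply([a,b,z])
E
python3 - <<'E'
from h import *
p=snap('top','top2.png')
bs=[b for b in boxes_of('bottle1',p)]
for b in bottles(p,bs):print(b)
q=snap('scene')
print([(np.round(b['box']).tolist(),round(b['conf'],2)) for b in boxes_of('bottle1',q)])
for X in([411,161,20],[362,-283,20],[452,-48,20],[423,-160,20]):print(proj(q,X).round())
E
```

```text
([451.0, -48.0, 80.0], (326, 241), 64, 0.71)
([363.0, -283.0, 80.0], (400, 267), 69, 0.68)
([411.0, 161.0, 80.0], (262, 255), 65, 0.53)
([423.0, -160.0, 80.0], (361, 249), 62, 0.5)
[([210.0, 200.0, 19.0, 26.0], 0.93), ([253.0, 197.0, 20.0, 26.0], 0.69), ([290.0, 194.0, 14.0, 28.0], 0.59), ([336.0, 174.0, 14.0, 25.0], 0.58), ([380.0, 146.0, 42.0, 65.0], 0.24)]
[341. 189.]
[221. 217.]
[295. 211.]
[262. 216.]
```

```bash
python3 - <<'E'
from h import *
T=tool(0,0)
a=step(T,np.array([411,161,150]),10)
a=step(T,np.array([411,161,46]),3,a)
a=step(T,np.array([411,161,165]),4,a)
a=step(tool(TY,0),slot(45,76,165),9,a)
a=step(tool(TY,0),slot(45,76,51),4,a);print(a[0])
E
```

```text
n 10 turn [0.0026, -0.0259, -0.0198] shift cm [-1.135, 1.611, 1.48] mag mm 24.6 deg 1.88
n 3 turn [0.0, 0.0, 0.0] shift cm [0.0, 0.0, 3.467] mag mm 34.7 deg 0.0
n 4 turn [0.0, 0.0, 0.0] shift cm [0.0, 0.0, -2.975] mag mm 29.8 deg 0.0
n 9 turn [0.0, 0.0, -0.0068] shift cm [2.909, 1.055, 0.0] mag mm 30.9 deg 0.39
n 4 turn [0.0, 0.0, 0.0] shift cm [0.0, 0.0, 2.85] mag mm 28.5 deg 0.0
[675.2360096   73.22609956  51.        ]
```

Request:
jog_arm:
  motion:
    - [[0.0026,-0.026,-0.02],[-1.13,1.61,1.48],0.1]
    - [[0.0026,-0.026,-0.02],[-1.13,1.61,1.48],0.1]
    - [[0.0026,-0.026,-0.02],[-1.13,1.61,1.48],0.1]
    - [[0.0026,-0.026,-0.02],[-1.13,1.61,1.48],0.1]
    - [[0.0026,-0.026,-0.02],[-1.13,1.61,1.48],0.1]
    - [[0.0026,-0.026,-0.02],[-1.13,1.61,1.48],0.1]
    - [[0.0026,-0.026,-0.02],[-1.13,1.61,1.48],0.1]
    - [[0.0026,-0.026,-0.02],[-1.13,1.61,1.48],0.1]
    - [[0.0026,-0.026,-0.02],[-1.13,1.61,1.48],0.1]
    - [[0.0026,-0.026,-0.02],[-1.13,1.61,1.48],0.1]

```text
time_s: 16.12
ee_pos: [411.5, 160.7, 150.1]
orientation: [1.0, 0.001, -0.0, -0.0]
ft_force: [1.1, -0.3, -0.6]
grip_width: 77.3
grip_force: 0.0
```

```bash
python3 - <<'E'
from h import *
snap('top');p=snap('wrist');c=cur();print(c[0],c[2]['grip_width'])
print([(np.round(b['box']).tolist(),round(b['conf'],2)) for b in boxes_of('bottle6',p)],proj(p,[411,161,85]).round(),proj(p,[411,161,0]).round())
for b in bottles(p):print(b)
a=step(tool(0,0),np.array([411,161,46]),4)
E
```

```text
[408.87360114 159.15703982 148.57289086] 77.03459773557567
[([612.0, 140.0, 26.0, 58.0], 0.96), ([278.0, 149.0, 66.0, 75.0], 0.81), ([508.0, 107.0, 122.0, 69.0], 0.7)] [311. 200.] [312. 177.]
([449.0, -61.0, 80.0], (617, 149), 492, 0.96)
([451.0, -52.0, 80.0], (606, 146), 1606, 0.7)
n 4 turn [-0.0002, -0.0002, 0.0] shift cm [-0.04, 0.011, 2.624] mag mm 26.2 deg 0.02
```

Request:
jog_arm:
  motion:
    - [[0,0,0],[0,0,2.6],0.1]
    - [[0,0,0],[0,0,2.6],0.1]
    - [[0,0,0],[0,0,2.6],0.1]
    - [[0,0,0],[0,0,2.5],0.1]
    - [[0,0,0],[0,0,0],0.1]
    - [[0,0,0],[0,0,0],0.1]
    - [[0,0,0],[0,0,0],1]
    - [[0,0,0],[0,0,0],1]
    - [[0,0,0],[0,0,0],1]
    - [[0,0,0],[0,0,0],1]
  newtons: 40

```text
time_s: 17.15
ee_pos: [413.8, 161.8, 49.7]
orientation: [1.0, 0.001, 0.002, -0.001]
ft_force: [0.2, -2.0, 11.0]
grip_width: 30.8
grip_force: 38.8
```

Request:
jog_arm:
  motion:
    - [[0,0,0],[0,0,0],1]
    - [[0,0,0],[0,0,0],1]
    - [[0,0,0],[0,0,-2.9],1]
    - [[0,0,0],[0,0,-3],1]
    - [[0,0,0],[0,0,-3],1]
    - [[0,0,0],[0,0,-3],1]
    - [[0,0,0],[0,0,0],1]
    - [[0,0,0],[0,0,0],1]

```text
time_s: 17.82
ee_pos: [413.9, 161.9, 169.2]
orientation: [1.0, 0.001, 0.003, -0.001]
ft_force: [0.5, -0.1, -2.3]
grip_width: 30.3
grip_force: 39.7
```

```bash
python3 - <<'E'
from h import *
c=cur();print(c[0],c[2]['ft_force'],c[2]['grip_width'],c[2]['grip_force'])
a=step(tool(TY,0),slot(45,76,165),9)
a=step(tool(TY,0),slot(45,76,51),4,a)
E
```

```text
[413.90777613 161.86119328 169.18506616] [ 0.47986004 -0.13558832 -2.32792875] 30.25138411942018 39.677878618240356
n 9 turn [-0.0002, -0.0007, -0.0066] shift cm [2.875, 1.067, 0.055] mag mm 30.7 deg 0.38
n 4 turn [0.0, 0.0, 0.0] shift cm [0.0, 0.0, 2.85] mag mm 28.5 deg 0.0
```

Request:
jog_arm:
  motion:
    - [[0,-0.0007,-0.0066],[2.87,1.07,0.05],1]
    - [[0,-0.0007,-0.0066],[2.87,1.07,0.05],1]
    - [[0,-0.0007,-0.0066],[2.87,1.07,0.05],1]
    - [[0,-0.0007,-0.0066],[2.87,1.07,0.05],1]
    - [[0,-0.0007,-0.0066],[2.87,1.07,0.05],1]
    - [[0,-0.0007,-0.0066],[2.87,1.07,0.05],1]
    - [[0,-0.0007,-0.0066],[2.87,1.07,0.05],1]
    - [[0,-0.0007,-0.0066],[2.87,1.07,0.05],1]
    - [[0,-0.0007,-0.0066],[2.87,1.07,0.05],1]
    - [[0,0,0],[0,0,0],1]

```text
time_s: 18.65
ee_pos: [678.1, 70.2, 159.6]
orientation: [1.0, 0.03, -0.001, 0.0]
ft_force: [2.0, 0.1, -1.4]
grip_width: 30.2
grip_force: 39.7
```

Request:
jog_arm:
  motion:
    - [[0,0,0],[0,0,2.7],1]
    - [[0,0,0],[0,0,2.7],1]
    - [[0,0,0],[0,0,2.7],1]
    - [[0,0,0],[0,0,2],1]
    - [[0,0,0],[0,0,0.6],1]
    - [[0,0,0],[0,0,0],1]
    - [[0,0,0],[0,0,0],1]
    - [[0,0,0],[0,0,0],1]

```text
time_s: 19.32
ee_pos: [673.0, 72.9, 55.9]
orientation: [1.0, 0.031, -0.002, -0.001]
ft_force: [0.1, 0.3, -1.5]
grip_width: 30.0
grip_force: 63.7
```

Request:
jog_arm:
  motion:
    - [[0,0,0],[0,0,0.2],1]
    - [[0,0,0],[0,0,0],1]
    - [[0,0,0],[0,0,0],0.3]
    - [[0,0,0],[0,0,0],0.2]
    - [[0,0,0],[0,0,0],0.2]
    - [[0,0,0],[0,0,0],0.2]
    - [[0,0,0],[0,0,-2],0.2]
    - [[0,0,0],[0,0,-3],0.2]
    - [[0,0,0],[0,0,-3.5],0.2]
    - [[0,0,0],[0,0,-3.5],0.2]

```text
time_s: 20.15
ee_pos: [672.6, 72.6, 174.1]
orientation: [1.0, 0.031, -0.003, -0.0]
ft_force: [0.5, 0.5, 0.1]
grip_width: 68.5
grip_force: 0.0
```

```bash
python3 - <<'E'
from h import *
p=snap('top')
for b in bottles(p):print(b)
print(cur()[0])
G=np.array([363,-283,0])
a=step(tool(0,0),G+[0,0,150],14)
E
```

```text
([423.0, -160.0, 80.0], (361, 249), 65, 0.69)
([382.0, -271.0, 80.0], (396, 261), 70, 0.66)
([451.0, -48.0, 80.0], (326, 241), 65, 0.55)
[678.15374681  72.70022539 180.68599741]
n 14 turn [-0.0, -0.0005, 0.0044] shift cm [-2.335, 2.466, 0.21] mag mm 34.0 deg 0.25
```

```bash
python3 - <<'E'
from h import *
a=step(tool(0,0),np.array([382,-271,150]),13)
E
```

```text
n 13 turn [-0.0, -0.0006, 0.0047] shift cm [-2.366, 2.567, 0.226] mag mm 35.0 deg 0.27
```

Request:
jog_arm:
  motion:
    - [[0,-0.0006,0.0047],[-2.37,2.57,0.23],0.1]
    - [[0,-0.0006,0.0047],[-2.37,2.57,0.23],0.1]
    - [[0,-0.0006,0.0047],[-2.37,2.57,0.23],0.1]
    - [[0,-0.0006,0.0047],[-2.37,2.57,0.23],0.1]
    - [[0,-0.0006,0.0047],[-2.37,2.57,0.23],0.1]
    - [[0,-0.0006,0.0047],[-2.37,2.57,0.23],0.1]
    - [[0,-0.0006,0.0047],[-2.37,2.57,0.23],0.1]
    - [[0,-0.0006,0.0047],[-2.37,2.57,0.23],0.1]
    - [[0,-0.0006,0.0047],[-2.37,2.57,0.23],0.1]
    - [[0,-0.0006,0.0047],[-2.37,2.57,0.23],0.1]

```text
time_s: 21.08
ee_pos: [445.3, -194.6, 151.7]
orientation: [1.0, 0.007, -0.006, -0.0]
ft_force: [1.1, -1.1, 0.5]
grip_width: 77.0
grip_force: 0.0
```

Request:
jog_arm:
  motion:
    - [[0,-0.0006,0.0047],[-2.37,2.57,0.23],0.1]
    - [[0,-0.0006,0.0047],[-2.37,2.57,0.23],0.1]
    - [[0,-0.0006,0.0047],[-2.37,2.57,0.23],0.1]
    - [[0,0,0],[0,0,0],0.1]
    - [[0,0,0],[0,0,0],0.1]
    - [[0,0,0],[0,0,0],0.1]

```text
time_s: 21.58
ee_pos: [376.4, -271.2, 145.7]
orientation: [1.0, -0.0, -0.006, -0.0]
ft_force: [0.6, 0.5, -0.7]
grip_width: 76.8
grip_force: 0.0
```

```bash
python3 - <<'E'
from h import *
p=snap('wrist');c=cur();print(c[0],c[2]['grip_width'])
print([(np.round(b['box']).tolist(),round(b['conf'],2)) for b in boxes_of('bottle1',p)],proj(p,[382,-271,85]).round(),proj(p,[382,-271,0]).round())
a=step(tool(0,0),np.array([382,-271,51]),4)
E
```

```text
[ 376.76885719 -270.83296631  145.78434471] 76.80416351539148
[([280.0, 147.0, 66.0, 73.0], 0.98), ([133.0, 100.0, 94.0, 69.0], 0.88), ([2.0, 63.0, 106.0, 73.0], 0.72)] [315. 198.] [316. 175.]
n 4 turn [-0.0001, 0.0032, 0.0004] shift cm [0.145, 0.01, 2.37] mag mm 23.7 deg 0.18
```

Request:
jog_arm:
  motion:
    - [[0,0.003,0],[0.14,0,2.35],0.1]
    - [[0,0.003,0],[0.14,0,2.35],0.1]
    - [[0,0.003,0],[0.14,0,2.35],0.1]
    - [[0,0.003,0],[0.14,0,2.3],0.1]
    - [[0,0,0],[0,0,0],0.1]
    - [[0,0,0],[0,0,0],0.1]
    - [[0,0,0],[0,0,0],1]
    - [[0,0,0],[0,0,0],1]
    - [[0,0,0],[0,0,0],1]
    - [[0,0,0],[0,0,0],1]

```text
time_s: 22.52
ee_pos: [381.8, -272.0, 53.4]
orientation: [1.0, 0.0, 0.0, 0.001]
ft_force: [0.1, -0.4, -0.1]
grip_width: 28.7
grip_force: 0.0
```

Request:
jog_arm:
  motion:
    - [[0,0,0],[0,0,0],1]
    - [[0,0,0],[0,0,0],1]
    - [[0,0,0],[0,0,-2.9],1]
    - [[0,0,0],[0,0,-3],1]
    - [[0,0,0],[0,0,-3],1]
    - [[0,0,0],[0,0,-3],1]
    - [[0,0,0],[0,0,0],1]
    - [[0,0,0],[0,0,0],1]

```text
time_s: 23.18
ee_pos: [382.3, -272.7, 173.2]
orientation: [1.0, 0.0, 0.001, 0.001]
ft_force: [-0.0, -0.4, 0.0]
grip_width: -0.2
grip_force: 0.0
```

```bash
python3 - <<'E'
from h import *
c=cur();print(c[0],c[2]['ft_force'],c[2]['grip_width'],c[2]['grip_force'])
a=step(tool(TY,0),slot(45,-76,170),10);print(a[0])
E
```

```text
[ 382.30968124 -272.66640403  173.19029215] [-0.04931688 -0.41909788  0.04794975] -0.24778420647999674 0.0
n 10 turn [0.0003, -0.0002, -0.0061] shift cm [3.076, -1.857, 0.033] mag mm 35.9 deg 0.35
[684.59328919 -78.48560506 170.        ]
```

```bash
python3 - <<'E'
from h import *
p=snap('top');bs=boxes_of('bottle1',p)
for b in bs:print(np.round(b['box']),b['conf'])
for b in bottles(p,bs):print(b)
w=snap('wrist')
print([(np.round(b['box']).tolist(),round(b['conf'],2)) for b in boxes_of('bottle1',w)])
im=w['image'];t=cv2.resize(p['image'][200:300,310:470],(640,400),interpolation=cv2.INTER_CUBIC)
cv2.imwrite('pics/b1.png',np.hstack([cv2.resize(im,(400,250)),cv2.resize(t,(400,250))])[:,:,::-1])
E
```

```text
[282. 171.  15.  20.] 0.81
[348. 243.  21.  17.] 0.68
[397. 262.   7.   9.] 0.55
[316. 234.  20.  16.] 0.46
[213. 212.  11.  18.] 0.4
([667.0, 73.0, 80.0], (288, 177), 62, 0.81)
([423.0, -160.0, 80.0], (361, 249), 62, 0.68)
([452.0, -48.0, 80.0], (326, 241), 63, 0.46)
([557.0, 295.0, 80.0], (221, 211), 26, 0.4)
[([286.0, 150.0, 58.0, 65.0], 0.83), ([0.0, 79.0, 119.0, 60.0], 0.7), ([155.0, 110.0, 78.0, 62.0], 0.6)]
```

View pics/b1.png

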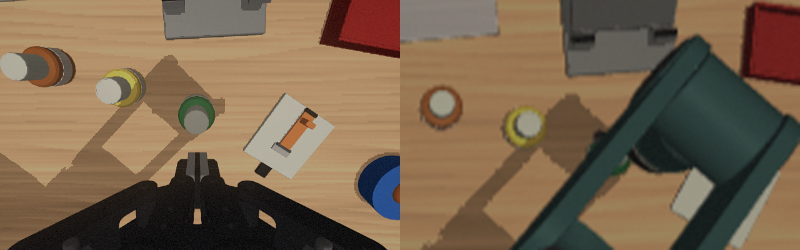

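```bash
python3 - <<'E'
from h import *
w=snap('wrist');print(onz(w,314,191,85),onz(w,315,166,0),onz(w,314,182,85), proj(w,[382,-271,85]),cur()[0])
hsv=cv2.cvtColor(w['image'],cv2.COLOR_RGB2HSV).astype(int)
g=(hsv[...,0]>40)&(hsv[...,0]<85)&(hsv[...,1]>80);g[:120]=0;g[250:]=0;g[:,:250]=0;g[:,380:]=0
v,u=np.nonzero(g);print(u.min(),u.max(),v.min(),v.max(),onz(w,(u.min()+u.max())/2,(v.min()+28),42))
E
```

```text
[ 385.63932819 -269.10117628   85.        ] [ 391.74647303 -269.54482682    0.        ] [ 393.03413797 -269.10960453   85.        ] [316.35592192 195.38154301] [ 380.27107845 -270.69739228  170.01506508]
285 344 153 206 [ 384.69334941 -269.25708073   42.        ]
```

```bash
cat >> h.py <<'E'
from scipy.optimize import least_squares
_t=np.linspace(0,2*np.pi,40)
RIM=np.concatenate([np.c_[r*np.cos(_t),r*np.sin(_t),0*_t+z] for r,z in((28,0),(28,42),(17,47),(17,85))])
def bfit(p,box,x0):
    l,t,w,h=box
    def f(q):
        P=np.array([proj(p,X+[q[0],q[1],q[2] if len(q)>2 else 0]) for X in RIM]);a,b=P.min(0),P.max(0)
        return [a[0]-l,a[1]-t,b[0]-l-w,b[1]-t-h]
    r=least_squares(f,np.array(x0[:2],float),diff_step=1e-3);return r.x.round(1),np.round(r.fun,1)
E
python3 - <<'E'
from h import *
for n,X0 in (('wrist',[(385,-270),(423,-160),(452,-48)]),('top',[(423,-160),(452,-48),(670,73)])):
    p=snap(n);bs=boxes_of('bottle1',p)
    for X in X0:
        q=proj(p,[*X,40]);b=min(bs,key=lambda b:np.hypot(b['box'][0]+b['box'][2]/2-q[0],b['box'][1]+b['box'][3]/2-q[1]))
        print(n,X,bfit(p,b['box'],X))
p=snap('wrist');cv2.imwrite('pics/b2.png',cv2.resize(p['image'][130:270,230:400],(680,560),interpolation=cv2.INTER_CUBIC)[:,:,::-1])
E
```

```text
wrist (385, -270) (array([ 381.9, -271.3]), array([-0.8, -1.5,  0.8,  1.3]))
wrist (423, -160) (array([ 423.2, -162.2]), array([-2.7, -1.2,  3.6,  1.6]))
wrist (452, -48) (array([ 423.2, -162.2]), array([-2.7, -1.2,  3.6,  1.6]))
top (423, -160) (array([ 422.8, -159.8]), array([ 0.1, -1.1, -0.1,  1.1]))
top (452, -48) (array([457.5, -51.8]), array([ 0.3, -0. , -0.3,  0. ]))
top (670, 73) (array([668.8,  78.6]), array([-0.1,  1.3,  0.1, -1.3]))
```

View pics/b2.png

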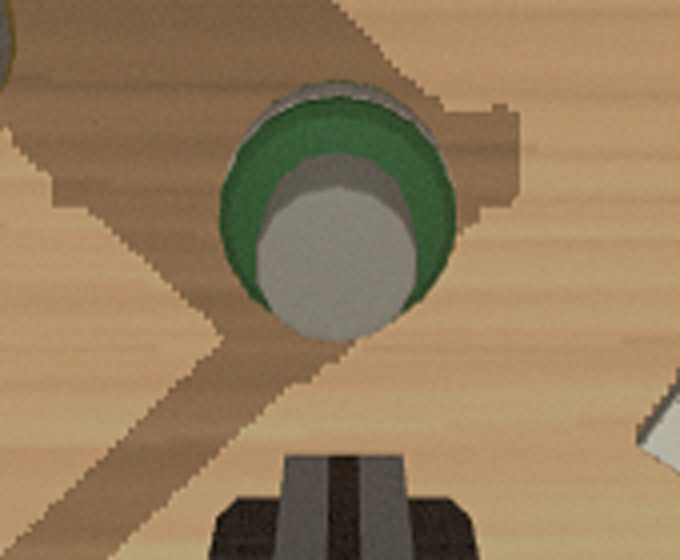

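Request:
jog_arm:
  motion:
    - [[0,0,0],[0.05,0,0],0.1]
    - [[0,0,0],[0.05,0,0],0.1]
    - [[0,0,0],[0.05,0,2],0.1]
    - [[0,0,0],[0,0,2.6],0.1]
    - [[0,0,0],[0,0,2.6],0.1]
    - [[0,0,0],[0,0,2.6],0.1]
    - [[0,0,0],[0,0,2.4],0.1]
    - [[0,0,0],[0,0,0],0.1]
    - [[0,0,0],[0,0,0],0.1]
    - [[0,0,0],[0,0,0],0.1]

```text
time_s: 24.52
ee_pos: [383.2, -272.0, 50.2]
orientation: [1.0, 0.0, -0.0, 0.0]
ft_force: [-0.2, 0.4, 0.2]
grip_width: 77.1
grip_force: 0.0
```

Request:
jog_arm:
  motion:
    - [[0,0,0],[0,0,0],1]
    - [[0,0,0],[0,0,0],1]
    - [[0,0,0],[0,0,0],1]
    - [[0,0,0],[0,0,0],1]
    - [[0,0,0],[0,0,0],1]
    - [[0,0,0],[0,0,0],1]
    - [[0,0,0],[0,0,0],1]
  newtons: 40

```text
time_s: 25.1
ee_pos: [383.2, -271.7, 50.4]
orientation: [1.0, 0.0, 0.0, 0.0]
ft_force: [0.1, 2.3, 8.1]
grip_width: 30.0
grip_force: 38.8
```

```bash
python3 - <<'E'
from h import *
w=snap('wrist','g1.png');bs=boxes_of('bottle1',w);print([(np.round(b['box']).tolist(),round(b['conf'],2)) for b in bs],cur()[0])
print(bfit(w,bs[0]['box'],(382,-271)))
E
```

```text
[([266.0, 173.0, 96.0, 122.0], 0.88), ([21.0, 114.0, 167.0, 102.0], 0.86), ([2.0, 87.0, 16.0, 61.0], 0.74)] [ 383.25300989 -271.66952453   50.42797972]
(array([ 382.9, -270.5]), array([ 0.7, -1.4, -0.7,  1. ]))
```

Request:
jog_arm:
  motion:
    - [[0,0,0],[0,0,-1],1]
    - [[0,0,0],[0,0,-2],1]
    - [[0,0,0],[0,0,-3],1]
    - [[0,0,0],[0,0,-3],1]
    - [[0,0,0],[0,0,-3],1]
    - [[0,0,0],[0,0,0],1]
    - [[0,0,0],[0,0,0],1]
    - [[0,0,0],[0,0,0],1]

```text
time_s: 25.87
ee_pos: [382.4, -271.3, 169.3]
orientation: [1.0, 0.0, -0.0, -0.0]
ft_force: [0.1, 0.6, -0.5]
grip_width: 0.0
grip_force: 0.0
```

```bash
python3 - <<'E'
from h import *
c=cur();print(c[0])
a=step(tool(TY,0),slot(45,-76,170),10);print(a[0])
E
```

```text
[ 382.42605233 -271.26394325  169.26017131]
n 10 turn [-0.0, 0.0001, -0.0061] shift cm [3.075, -1.843, -0.009] mag mm 35.8 deg 0.35
[684.59328919 -78.48560506 170.        ]
```

```bash
python3 - <<'E'
from h import *
w=snap('wrist','g2.png');bs=boxes_of('bottle1',w);print(cur()[0]);print([bfit(w,b['box'],(382,-271)) for b in bs[:3]])
E
```

```text
[ 381.8037025  -270.64598053  168.20782088]
[(array([449.3, -50.3]), array([-1.4, -0.7,  1.9,  0.9])), (array([ 422.8, -159.7]), array([-1.2, -1.5,  1.6,  1.6])), (array([ 383.1, -252. ]), array([ 1. , -2.3, -1. ,  1.9]))]
```

Request:
jog_arm:
  motion:
    - [[0,0,0],[0,0,0],0.1]
    - [[0,0,0],[0,0,0],0.1]
    - [[0,0,0],[0,0,2],0.1]
    - [[0,0,0],[0,0,2.6],0.1]
    - [[0,0,0],[0,0,2.6],0.1]
    - [[0,0,0],[0,0,2.6],0.1]
    - [[0,0,0],[0,0,2.2],0.1]
    - [[0,0,0],[0,0,0],0.1]
    - [[0,0,0],[0,0,0],0.1]
    - [[0,0,0],[0,0,0],0.1]

```text
time_s: 26.8
ee_pos: [382.9, -271.8, 49.8]
orientation: [1.0, 0.0, -0.0, -0.0]
ft_force: [-0.3, -0.7, 0.6]
grip_width: 76.8
grip_force: 0.0
```

Request:
jog_arm:
  motion:
    - [[0,0,0],[0,0,0],1]
    - [[0,0,0],[0,0,0],1]
    - [[0,0,0],[0,0,0],1]
    - [[0,0,0],[0,0,0],1]
    - [[0,0,0],[0,0,0],1]
    - [[0,0,0],[0,0,0],1]
    - [[0,0,0],[0,0,0],1]
    - [[0,0,0],[0,0,0],1]
  newtons: 100

```text
time_s: 27.47
ee_pos: [389.1, -276.7, 56.9]
orientation: [1.0, 0.0, 0.006, 0.005]
ft_force: [-2.3, 3.9, 63.5]
grip_width: 0.0
grip_force: 30.0
```

Request:
jog_arm:
  motion:
    - [[0,0,0],[0,0,-0.5],1]
    - [[0,0,0],[0,0,-0.5],1]
    - [[0,0,0],[0,0,0],1]
    - [[0,0,0],[0,0,0],1]

```text
time_s: 27.8
ee_pos: [382.6, -271.5, 59.7]
orientation: [1.0, 0.0, -0.0, 0.0]
ft_force: [-0.9, 0.5, -0.3]
grip_width: -0.1
grip_force: 0.0
```

Request:
jog_arm:
  motion:
    - [[0,0,0],[0,0,-3.5],1]
    - [[0,0,0],[0,0,-3.5],0.1]
    - [[0,0,0],[0,0,-3.5],0.1]
    - [[0,0,0],[0,0,-2.5],0.1]
    - [[0,0,0],[0,0,0],0.1]
    - [[0,0,0],[0,0,0],0.1]
    - [[0,0,0],[0,0,0],0.1]
  newtons: 40

```text
time_s: 28.38
ee_pos: [381.9, -270.8, 188.1]
orientation: [1.0, 0.0, -0.001, -0.001]
ft_force: [-0.1, -0.7, 0.2]
grip_width: 72.2
grip_force: 0.0
```

```bash
python3 - <<'E'
from h import *
w=snap('wrist');bs=boxes_of('bottle1',w);print(cur()[0]);print([(b['conf'],np.round(b['box']),bfit(w,b['box'],(382,-271))) for b in bs[:4]])
p=snap('top')
for b in bottles(p):print(b)
cv2.imwrite('pics/b3.png',np.hstack([cv2.resize(w['image'],(400,250)),cv2.resize(p['image'][200:300,310:470],(400,250),interpolation=cv2.INTER_CUBIC)])[:,:,::-1])
E
```

```text
[ 381.54704006 -270.46450809  187.48187416]
[(0.88, array([267., 149.,  56.,  56.]), (array([ 384.5, -250.7]), array([-0.2, -3.3,  0.2,  2.8]))), (0.86, array([163., 110.,  74.,  59.]), (array([ 421.9, -159.8]), array([-1.3, -0.3,  1.7,  0.4]))), (0.67, array([ 21.,  76., 111.,  63.]), (array([451.7, -50.3]), array([-0.7,  0.4,  0.9, -0.4])))]
([451.0, -48.0, 80.0], (326, 241), 64, 0.65)
([423.0, -160.0, 80.0], (361, 249), 62, 0.55)
([667.0, 73.0, 80.0], (288, 177), 62, 0.49)
```

View pics/b3.png

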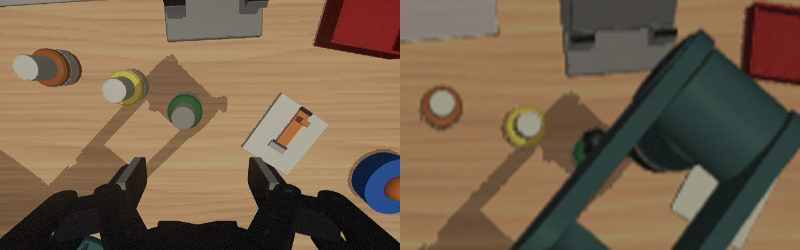

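Request:
jog_arm:
  motion:
    - [[0,0,0],[0.1,-0.97,0],0.1]
    - [[0,0,0],[0.1,-0.97,0],0.1]
    - [[0,0,0],[0,0,2.5],0.1]
    - [[0,0,0],[0,0,3],0.1]
    - [[0,0,0],[0,0,3],0.1]
    - [[0,0,0],[0,0,3],0.1]
    - [[0,0,0],[0,0,2.9],0.1]
    - [[0,0,0],[0,0,0],0.1]
    - [[0,0,0],[0,0,0],0.1]
    - [[0,0,0],[0,0,0],0.1]

```text
time_s: 29.42
ee_pos: [385.1, -252.0, 46.3]
orientation: [1.0, 0.0, -0.0, 0.0]
ft_force: [-0.7, -0.1, -0.2]
grip_width: 76.6
grip_force: 0.0
```

Request:
jog_arm:
  motion:
    - [[0,0,0],[0,0,0],1]
    - [[0,0,0],[0,0,0],1]
    - [[0,0,0],[0,0,0],1]
    - [[0,0,0],[0,0,0],1]
    - [[0,0,0],[0,0,0],1]
    - [[0,0,0],[0,0,0],1]
    - [[0,0,0],[0,0,0],1]
  newtons: 50

```text
time_s: 30.0
ee_pos: [385.4, -252.4, 46.7]
orientation: [1.0, 0.0, 0.001, 0.0]
ft_force: [-0.3, 2.8, 10.3]
grip_width: 31.2
grip_force: 48.6
```

Request:
jog_arm:
  motion:
    - [[0,0,0],[0,0,-0.6],1]
    - [[0,0,0],[0,0,-0.6],1]
    - [[0,0,0],[0,0,0],1]
    - [[0,0,0],[0,0,0],1]

```text
time_s: 30.33
ee_pos: [384.8, -252.4, 57.8]
orientation: [1.0, 0.0, -0.0, 0.0]
ft_force: [-0.1, 0.1, -2.1]
grip_width: 30.9
grip_force: 49.6
```

Request:
jog_arm:
  motion:
    - [[0,0,0],[0,0,-2],1]
    - [[0,0,0],[0,0,-3],1]
    - [[0,0,0],[0,0,-3],1]
    - [[0,0,0],[0,0,-3],1]
    - [[0,0,0],[0,0,0],1]
    - [[0,0,0],[0,0,0],1]
    - [[0,0,0],[0,0,0],1]

```text
time_s: 30.92
ee_pos: [384.0, -251.6, 166.6]
orientation: [1.0, 0.0, -0.001, -0.001]
ft_force: [-1.2, 0.2, -1.9]
grip_width: 31.1
grip_force: 50.1
```

```bash
python3 - <<'E'
from h import *
c=cur();print(c[0],c[2]['grip_width'],c[2]['ft_force'])
a=step(tool(TY,0),slot(45,-76,165),9);print(a[0])
E
```

```text
[ 384.03862963 -251.60709401  166.60753548] 31.131035457124547 [-1.24488271  0.20500222 -1.86886837]
n 9 turn [-0.0001, 0.0002, -0.0068] shift cm [3.392, -1.831, 0.016] mag mm 38.5 deg 0.39
[684.59328919 -78.48560506 165.        ]
```

Request:
jog_arm:
  motion:
    - [[0,0,-0.0068],[3.39,-1.83,0.02],1]
    - [[0,0,-0.0068],[3.39,-1.83,0.02],1]
    - [[0,0,-0.0068],[3.39,-1.83,0.02],1]
    - [[0,0,-0.0068],[3.39,-1.83,0.02],1]
    - [[0,0,-0.0068],[3.39,-1.83,0.02],1]
    - [[0,0,-0.0068],[3.39,-1.83,0.02],1]
    - [[0,0,-0.0068],[3.39,-1.83,0.02],1]
    - [[0,0,-0.0068],[3.39,-1.83,0.02],1]
    - [[0,0,-0.0068],[3.39,-1.83,0.02],1]
    - [[0,0,0],[0,0,0],1]

```text
time_s: 31.75
ee_pos: [690.0, -74.5, 162.1]
orientation: [0.999, 0.033, 0.0, -0.002]
ft_force: [2.0, -0.3, -1.3]
grip_width: 30.9
grip_force: 50.1
```

Request:
jog_arm:
  motion:
    - [[0,0,0],[0,0,0],1]
    - [[0,0,0],[0,0,2.7],1]
    - [[0,0,0],[0,0,2.7],1]
    - [[0,0,0],[0,0,2.7],1]
    - [[0,0,0],[0,0,2],1]
    - [[0,0,0],[0,0,0.6],1]
    - [[0,0,0],[0,0,0.4],1]
    - [[0,0,0],[0,0,0],1]
    - [[0,0,0],[0,0,0],1]
    - [[0,0,0],[0,0,0],1]

```text
time_s: 32.58
ee_pos: [686.1, -79.5, 55.9]
orientation: [1.0, 0.031, 0.001, 0.0]
ft_force: [0.2, 0.2, -1.7]
grip_width: 30.9
grip_force: 50.1
```

Request:
jog_arm:
  motion:
    - [[0,0,0],[0,0,0.3],1]
    - [[0,0,0],[0,0,0.2],1]
    - [[0,0,0],[0,0,0],1]
    - [[0,0,0],[0,0,0],0.4]
    - [[0,0,0],[0,0,0],0.2]
    - [[0,0,0],[0,0,0],0.2]
    - [[0,0,0],[0,0,0],0.2]
    - [[0,0,0],[0,0,-2],0.2]
    - [[0,0,0],[0,0,-3.5],0.2]
    - [[0,0,0],[0,0,-3.5],0.2]

```text
time_s: 33.42
ee_pos: [683.4, -78.8, 138.5]
orientation: [1.0, 0.031, -0.003, -0.001]
ft_force: [1.4, 1.4, -0.6]
grip_width: 68.3
grip_force: 0.0
```

```bash
python3 - <<'E'
from h import *
p=snap('top');bs=boxes_of('bottle1',p)
for b in bottles(p,bs):print(b)
c=cur();print(c[0],c[2]['ft_force'])
a=step(tool(0,0),np.array([423,-160,155]),8)
E
```

```text
([423.0, -160.0, 80.0], (361, 249), 65, 0.81)
([644.0, 78.0, 80.0], (287, 184), 174, 0.57)
[689.73771269 -80.04829248 146.05766707] [ 0.60896791 -0.14312881  0.02674856]
n 8 turn [0.0003, -0.0013, 0.0077] shift cm [-3.367, 0.884, -0.13] mag mm 34.8 deg 0.45
```

Request:
jog_arm:
  motion:
    - [[0,-0.001,0.0077],[-3.37,0.88,-0.13],0.1]
    - [[0,-0.001,0.0077],[-3.37,0.88,-0.13],0.1]
    - [[0,-0.001,0.0077],[-3.37,0.88,-0.13],0.1]
    - [[0,-0.001,0.0077],[-3.37,0.88,-0.13],0.1]
    - [[0,-0.001,0.0077],[-3.37,0.88,-0.13],0.1]
    - [[0,-0.001,0.0077],[-3.37,0.88,-0.13],0.1]
    - [[0,-0.001,0.0077],[-3.37,0.88,-0.13],0.1]
    - [[0,-0.001,0.0077],[-3.37,0.88,-0.13],0.1]
    - [[0,0,0],[0,0,0],0.1]
    - [[0,0,0],[0,0,0],0.1]

```text
time_s: 34.35
ee_pos: [416.4, -158.7, 150.7]
orientation: [1.0, -0.001, -0.005, -0.0]
ft_force: [0.9, -0.0, 0.6]
grip_width: 76.4
grip_force: 0.0
```

```bash
python3 - <<'E'
from h import *
w=snap('wrist');bs=boxes_of('bottle1',w);print([(b['conf'],bfit(w,b['box'],(423,-160))) for b in bs[:3]]);c=cur();print(c[0])
a=step(tool(0,0),np.array([423,-160,45]),4)
E
```

```text
[(0.85, (array([ 423.3, -160.5]), array([-3.1, -1.9,  3.1,  1.8]))), (0.78, (array([451.6, -49.7]), array([-3. , -0.4,  4. ,  0.6])))]
[ 419.11650008 -159.08303487  151.04200686]
n 4 turn [0.0001, 0.0019, -0.0001] shift cm [0.109, 0.022, 2.651] mag mm 26.5 deg 0.11
```

Request:
jog_arm:
  motion:
    - [[0,0.002,0],[0.1,0.02,2.65],0.1]
    - [[0,0.002,0],[0.1,0.02,2.65],0.1]
    - [[0,0.002,0],[0.1,0.02,2.65],0.1]
    - [[0,0.002,0],[0.1,0.02,2.65],0.1]
    - [[0,0,0],[0,0,0],0.1]
    - [[0,0,0],[0,0,0],0.1]
    - [[0,0,0],[0,0,0],0.1]

```text
time_s: 35.03
ee_pos: [422.8, -159.7, 45.5]
orientation: [1.0, 0.0, -0.0, 0.0]
ft_force: [-0.1, 1.0, 1.3]
grip_width: 76.6
grip_force: 0.0
```

Request:
jog_arm:
  motion:
    - [[0,0,0],[0,0,0],1]
    - [[0,0,0],[0,0,0],1]
    - [[0,0,0],[0,0,0],1]
    - [[0,0,0],[0,0,0],1]
    - [[0,0,0],[0,0,0],1]
    - [[0,0,0],[0,0,0],1]
    - [[0,0,0],[0,0,0],1]

```text
time_s: 35.62
ee_pos: [422.3, -160.0, 46.2]
orientation: [1.0, -0.0, 0.001, 0.001]
ft_force: [-1.4, 0.6, 10.5]
grip_width: 31.2
grip_force: 48.6
```

Request:
jog_arm:
  motion:
    - [[0,0,0],[0,0,-1],1]
    - [[0,0,0],[0,0,-2],1]
    - [[0,0,0],[0,0,-3],1]
    - [[0,0,0],[0,0,-3],1]
    - [[0,0,0],[0,0,-3],1]
    - [[0,0,0],[0,0,0],1]
    - [[0,0,0],[0,0,0],1]
    - [[0,0,0],[0,0,0],1]

```text
time_s: 36.28
ee_pos: [420.9, -159.2, 164.4]
orientation: [1.0, -0.0, -0.001, -0.0]
ft_force: [0.6, -0.1, -2.7]
grip_width: 30.9
grip_force: 49.9
```

```bash
python3 - <<'E'
from h import *
c=cur();print(c[0],c[2]['grip_width'],c[2]['ft_force'])
a=step(tool(TY,0),slot(-45,-76,165),6);print(a[0])
E
```

```text
[ 420.88368799 -159.15137758  164.35283548] 30.9011799876591 [ 0.6296324  -0.12047652 -2.6663166 ]
n 6 turn [-0.0001, 0.0002, -0.0103] shift cm [2.93, -1.178, -0.013] mag mm 31.6 deg 0.59
[594.7639904  -84.02609956 165.        ]
```

Request:
jog_arm:
  motion:
    - [[0,0,-0.0103],[2.93,-1.18,0],1]
    - [[0,0,-0.0103],[2.93,-1.18,0],1]
    - [[0,0,-0.0103],[2.93,-1.18,0],1]
    - [[0,0,-0.0103],[2.93,-1.18,0],1]
    - [[0,0,-0.0103],[2.93,-1.18,0],1]
    - [[0,0,-0.0103],[2.93,-1.18,0],1]
    - [[0,0,0],[0,0,0],1]
    - [[0,0,0],[0,0,0],1]
    - [[0,0,0],[0,0,0],1]

```text
time_s: 37.03
ee_pos: [593.5, -83.8, 162.4]
orientation: [1.0, 0.031, -0.003, -0.001]
ft_force: [-0.9, 0.3, -2.7]
grip_width: 30.8
grip_force: 50.0
```

Request:
jog_arm:
  motion:
    - [[0,0,0],[0,0,2.7],1]
    - [[0,0,0],[0,0,2.7],1]
    - [[0,0,0],[0,0,2.7],1]
    - [[0,0,0],[0,0,2],1]
    - [[0,0,0],[0,0,0.6],1]
    - [[0,0,0],[0,0,0.4],1]
    - [[0,0,0],[0,0,0],1]
    - [[0,0,0],[0,0,0],1]
    - [[0,0,0],[0,0,0],1]

```text
time_s: 37.78
ee_pos: [596.4, -84.7, 55.1]
orientation: [1.0, 0.031, 0.001, 0.0]
ft_force: [-0.4, 0.3, -2.4]
grip_width: 30.7
grip_force: 49.9
```

Request:
jog_arm:
  motion:
    - [[0,0,0],[0,0,0.3],1]
    - [[0,0,0],[0,0,0.2],1]
    - [[0,0,0],[0,0,0],1]
    - [[0,0,0],[0,0,0],0.4]
    - [[0,0,0],[0,0,0],0.2]
    - [[0,0,0],[0,0,0],0.2]
    - [[0,0,0],[0,0,0],0.2]
    - [[0,0,0],[0,0,-2],0.2]
    - [[0,0,0],[0,0,-3.5],0.2]
    - [[0,0,0],[0,0,-3.5],0.2]

```text
time_s: 38.62
ee_pos: [593.9, -83.9, 138.2]
orientation: [1.0, 0.031, -0.002, -0.001]
ft_force: [1.3, 0.1, -0.4]
grip_width: 68.1
grip_force: 0.0
```

```bash
python3 - <<'E'
from h import *
p=snap('top');bs=boxes_of('bottle1',p)
for b in bottles(p,bs):print(b)
w=snap('wrist');bw=boxes_of('bottle2',w);print([(b['conf'],np.round(b['box'])) for b in bw])
c=cur();print(c[0])
a=step(tool(0,0),np.array([452,-49,155]),5)
E
```

```text
([666.0, 73.0, 80.0], (288, 177), 68, 0.6)
[(0.81, array([278.,  51.,  70.,  75.])), (0.78, array([ 61.,  66., 113.,  75.])), (0.74, array([282., 163.,  64.,  69.])), (0.63, array([242., 295.,  56.,  67.]))]
[596.38190958 -84.45456924 139.79769148]
n 5 turn [0.0001, -0.0003, 0.0124] shift cm [-2.859, -0.816, -0.307] mag mm 29.9 deg 0.71
```

Request:
jog_arm:
  motion:
    - [[0,0,0.0124],[-2.86,-0.82,-0.3],0.1]
    - [[0,0,0.0124],[-2.86,-0.82,-0.3],0.1]
    - [[0,0,0.0124],[-2.86,-0.82,-0.3],0.1]
    - [[0,0,0.0124],[-2.86,-0.82,-0.3],0.1]
    - [[0,0,0.0124],[-2.86,-0.82,-0.3],0.1]
    - [[0,0,0],[0,0,0],0.1]
    - [[0,0,0],[0,0,0],0.1]
    - [[0,0,0],[0,0,0],0.1]

```text
time_s: 39.48
ee_pos: [451.2, -48.6, 153.2]
orientation: [1.0, -0.0, -0.001, -0.0]
ft_force: [0.9, -0.2, 0.4]
grip_width: 77.0
grip_force: 0.0
```

```bash
python3 - <<'E'
from h import *
w=snap('wrist');bs=boxes_of('bottle1',w);print([(b['conf'],bfit(w,b['box'],(452,-49))) for b in bs[:3]]);c=cur();print(c[0])
a=step(tool(0,0),np.array([452,-49,45]),4)
E
```

```text
[(0.76, (array([579.8, -85. ]), array([ -2.4, -15. ,   2.1,  23.3]))), (0.72, (array([449.9, -51. ]), array([-2.4, -3.1,  2.4,  2.7])))]
[452.14727272 -48.9113741  153.40765322]
n 4 turn [0.0, 0.0002, -0.0001] shift cm [-0.002, 0.002, 2.71] mag mm 27.1 deg 0.01
```

Request:
jog_arm:
  motion:
    - [[0,0,0],[-0.02,0.02,2.7],0.1]
    - [[0,0,0],[-0.02,0.02,2.7],0.1]
    - [[0,0,0],[-0.02,0.02,2.7],0.1]
    - [[0,0,0],[0,0,2.7],0.1]
    - [[0,0,0],[0,0,0],0.1]
    - [[0,0,0],[0,0,0],0.1]
    - [[0,0,0],[0,0,0],0.1]

```text
time_s: 40.17
ee_pos: [451.6, -49.5, 46.4]
orientation: [1.0, -0.0, -0.0, 0.0]
ft_force: [-0.0, -0.6, -0.4]
grip_width: 76.6
grip_force: 0.0
```

Request:
jog_arm:
  motion:
    - [[0,0,0],[0,0,0],1]
    - [[0,0,0],[0,0,0],1]
    - [[0,0,0],[0,0,0],1]
    - [[0,0,0],[0,0,0],1]
    - [[0,0,0],[0,0,0],1]
    - [[0,0,0],[0,0,0],1]
    - [[0,0,0],[0,0,0],1]

```text
time_s: 40.75
ee_pos: [451.4, -49.2, 47.1]
orientation: [1.0, -0.0, 0.001, 0.0]
ft_force: [-0.6, 1.3, 8.9]
grip_width: 30.6
grip_force: 48.7
```

Request:
jog_arm:
  motion:
    - [[0,0,0],[0,0,-1],1]
    - [[0,0,0],[0,0,-2],1]
    - [[0,0,0],[0,0,-3],1]
    - [[0,0,0],[0,0,-3],1]
    - [[0,0,0],[0,0,-3],1]
    - [[0,0,0],[0,0,0],1]
    - [[0,0,0],[0,0,0],1]
    - [[0,0,0],[0,0,0],1]

```text
time_s: 41.42
ee_pos: [449.8, -49.0, 165.5]
orientation: [1.0, -0.0, -0.001, -0.0]
ft_force: [-0.3, 0.4, -1.8]
grip_width: 30.7
grip_force: 49.8
```

```bash
python3 - <<'E'
from h import *
c=cur();print(c[0],c[2]['grip_width'],c[2]['ft_force'])
a=step(tool(TY,0),slot(-45,76,165),6);print(a[0])
E
```

```text
[449.84469189 -48.99669243 165.53572876] 30.658825694388394 [-0.29123822  0.41449826 -1.80737153]
n 6 turn [-0.0, 0.0002, -0.0103] shift cm [2.309, -1.887, 0.007] mag mm 29.8 deg 0.59
[585.40671081  67.68560506 165.        ]
```

Request:
jog_arm:
  motion:
    - [[0,0,-0.0103],[2.31,-1.89,0],1]
    - [[0,0,-0.0103],[2.31,-1.89,0],1]
    - [[0,0,-0.0103],[2.31,-1.89,0],1]
    - [[0,0,-0.0103],[2.31,-1.89,0],1]
    - [[0,0,-0.0103],[2.31,-1.89,0],1]
    - [[0,0,-0.0103],[2.31,-1.89,0],1]
    - [[0,0,0],[0,0,0],1]
    - [[0,0,0],[0,0,0],1]
    - [[0,0,0],[0,0,0],1]

```text
time_s: 42.17
ee_pos: [584.2, 67.6, 163.7]
orientation: [1.0, 0.031, -0.003, 0.0]
ft_force: [-0.5, -0.6, -2.7]
grip_width: 30.6
grip_force: 50.0
```

Request:
jog_arm:
  motion:
    - [[0,0,0],[0,0,2.7],1]
    - [[0,0,0],[0,0,2.7],1]
    - [[0,0,0],[0,0,2.7],1]
    - [[0,0,0],[0,0,2],1]
    - [[0,0,0],[0,0,0.6],1]
    - [[0,0,0],[0,0,0.4],1]
    - [[0,0,0],[0,0,0],1]
    - [[0,0,0],[0,0,0],1]
    - [[0,0,0],[0,0,0],1]

```text
time_s: 42.92
ee_pos: [587.2, 67.6, 56.1]
orientation: [1.0, 0.031, 0.001, 0.0]
ft_force: [1.1, 0.4, -1.5]
grip_width: 30.6
grip_force: 50.0
```

Release, rise, then swing the arm clear for a final check.

Request:
jog_arm:
  motion:
    - [[0,0,0],[0,0,0.3],1]
    - [[0,0,0],[0,0,0.2],1]
    - [[0,0,0],[0,0,0],1]
    - [[0,0,0],[0,0,0],0.4]
    - [[0,0,0],[0,0,0],0.2]
    - [[0,0,0],[0,0,0],0.2]
    - [[0,0,0],[0,0,0],0.2]
    - [[0,0,0],[0,0,-2],0.2]
    - [[0,0,0],[0,0,-3.5],0.2]
    - [[0,0,0],[0,0,-3.5],0.2]

```text
time_s: 43.75
ee_pos: [584.5, 67.7, 139.2]
orientation: [1.0, 0.031, -0.003, -0.0]
ft_force: [0.5, 0.9, 0.0]
grip_width: 68.0
grip_force: 0.0
```

Request:
jog_arm:
  motion:
    - [[0,0,0],[-1,0,-3.5],0.2]
    - [[0,0,0],[-3,1.5,-1.5],0.2]
    - [[0,0,0],[-3,2,0],0.2]
    - [[0,0,0],[-3,2,0],0.2]
    - [[0,0,0],[-3,2,0],0.2]
    - [[0,0,0],[-3,2.5,0],0.2]
    - [[0,0,0],[-1,3,0],0.2]
    - [[0,0,0],[0,3,0],0.2]
    - [[0,0,0],[0,3,0],0.2]
    - [[0,0,0],[0,0,0],0.2]

```text
time_s: 44.58
ee_pos: [429.3, -137.3, 190.4]
orientation: [1.0, 0.029, 0.001, 0.002]
ft_force: [1.6, -0.6, 0.9]
grip_width: 68.4
grip_force: 0.0
```

```bash
python3 - <<'E'
from h import *
p=snap('top');q=snap('scene')
for X0 in (slot(45,76),slot(45,-76),slot(-45,-76),slot(-45,76)):
    for n,c in(('top',p),('scene',q)):
        bs=boxes_of('bottle1',c);u=proj(c,X0)
        b=min(bs,key=lambda b:np.hypot(b['box'][0]+b['box'][2]/2-u[0],b['box'][1]+b['box'][3]/2-u[1]))
        f=bfit(c,b['box'],X0);print(n,X0[:2].round(),f,'tray frame',rotz(-TY).apply([*f[0],0]-TR).round())
print(cur()[0])
a=cv2.resize(p['image'][110:320,130:500],(529,300),interpolation=cv2.INTER_CUBIC);b=cv2.resize(q['image'][140:340,100:460],(540,300),interpolation=cv2.INTER_CUBIC)[:,:529]
cv2.imwrite('pics/f1.png',np.vstack([a,b])[:,:,::-1])
E
```

```text
top [675.  73.] (array([673.2,  71.1]), array([-1.8, -1. ,  1.9,  1.1])) tray frame [43. 74.  0.]
scene [675.  73.] (array([585.5,  67.3]), array([ 0.1,  1.3, -0.1, -1.1])) tray frame [-45.  76.   0.]
top [685. -78.] (array([690. , -78.6]), array([ 0.4, -0.1, -0.4,  0.1])) tray frame [ 50. -76.   0.]
scene [685. -78.] (array([675.6, -80.3]), array([-0.1, -1.1,  0.1,  1. ])) tray frame [ 36. -77.   0.]
top [595. -84.] (array([597.2, -85.6]), array([-0.9, -1.8,  0.9,  1.9])) tray frame [-43. -78.   0.]
scene [595. -84.] (array([596.7, -78.1]), array([ 0.6, -0.7, -0.6,  0.7])) tray frame [-43. -70.   0.]
top [585.  68.] (array([595.7,  71.4]), array([-0.4, -0.2,  0.4,  0.2])) tray frame [-34.  79.   0.]
scene [585.  68.] (array([585.5,  67.3]), array([ 0.1,  1.3, -0.1, -1.1])) tray frame [-45.  76.   0.]
[ 428.16876501 -131.61446037  189.78121208]
```

View pics/f1.png

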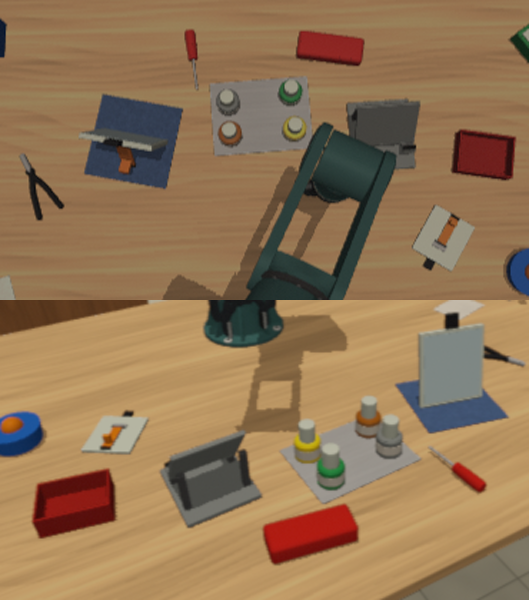

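```bash
python3 -c "
from workcell import *
print(hand_in())"
```

```text
the job is handed in; nothing more can be done
None
```

The job is handed in, with no verdict returned: the mirror stands on its opened leg, square in the middle of the mat, and the four bottles present (green, amber, yellow, grey) stand upright on the tray; two grasps of the green bottle slipped and a third closed beside it (63 N peak at the wrist, under the 120 N limit) before the fourth held.

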